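# Re-rack a row of specimen containers from the green end

## Task

The next step takes its containers starting at the green end of the white rack, so move all four from the grey rack to the white rack in the same order counted from the green ends: the one beside the grey rack's green tab goes beside the white rack's green tab, and so on (the green ends lie at opposite sides, so left and right are reversed). Stand each one upright in the middle of its own place, on the pad. Keep every container upright all the time, set it down rather than drop it, and let go of them all.

Things in the scene. Friction and masses are not known exactly. Their poses are not given: they have to be found in the camera images.
- yellow_cup: specimen cup with a yellow screw lid, with whitish translucent sides, 72 mm high, lid 59 mm across (the top 12 mm, at 60 to 72 mm), body below it tapering from 54 mm to 48 mm at the foot; about 30 g. Stands upright at a random place of the grey rack. Origin: centre of its foot; z up its axis; its turn about z does not matter.
- red_cup: specimen cup with a red screw lid, otherwise like the yellow one: 72 mm high, lid 59 mm across (at 60 to 72 mm), body below it tapering from 54 mm to 48 mm at the foot; about 30 g. Stands upright at a random place of the grey rack. Origin: centre of its foot; z up its axis; its turn about z does not matter.
- brown_bottle: small brown dropper bottle with a purple-edged label and a black dropper cap: 88 mm high, straight body 37 mm across up to about 55 mm, then a shoulder, cap 22 mm across from 71 mm up; about 50 g. Stands upright at a random place of the grey rack. Origin: centre of its foot; z up its axis; its turn about z does not matter.
- white_bottle: small white dropper bottle with a green-edged label and a white dropper cap: 78 mm high, straight body 33 mm across up to about 50 mm, then a shoulder, cap 20 mm across from 62 mm up; about 35 g. Stands upright at a random place of the grey rack. Origin: centre of its foot; z up its axis; its turn about z does not matter.
- old_rack: Grey rack, full at start: fixed, 86 (own x) x 314 mm (own y, the row). Rails 20 mm high along the sides, 76 mm apart; dividers 14 mm high. 4 places centred at own x 0, own y +114, +38, -38, -114 mm; grey pads, top 9 mm above worktop. Green tab 30 mm high, sticking out 22 mm, at its +y (left) end. Origin: centre of underside; yaw within 7 degrees of x away from robot, y left. May be the nearer or farther rack.
- new_rack: White rack, empty at start: fixed, 86 (own x) x 314 mm (own y, the row). Rails 20 mm high along the sides, 76 mm apart; dividers 14 mm high. 4 places centred at own x 0, own y +114, +38, -38, -114 mm; grey pads, top 9 mm above worktop. Green tab 30 mm high, sticking out 22 mm, at its -y (right) end. Origin: centre of underside; yaw within 7 degrees of x away from robot, y left. May be the nearer or farther rack.
- yellow_cup_pad: The grey pad, 68 x 68 x 3 mm, fixed in the grey rack, on which the yellow cup stands at the start; it stays there and so records which place of the grey rack this container came from. Origin: centre of its underside, on the axis of the place, 6 mm above the worktop; axes parallel to the rack's.
- red_cup_pad: The grey pad, 68 x 68 x 3 mm, fixed in the grey rack, on which the red cup stands at the start; it stays there and so records which place of the grey rack this container came from. Origin: centre of its underside, on the axis of the place, 6 mm above the worktop; axes parallel to the rack's.
- brown_bottle_pad: The grey pad, 68 x 68 x 3 mm, fixed in the grey rack, on which the brown bottle stands at the start; it stays there and so records which place of the grey rack this container came from. Origin: centre of its underside, on the axis of the place, 6 mm above the worktop; axes parallel to the rack's.
- white_bottle_pad: The grey pad, 68 x 68 x 3 mm, fixed in the grey rack, on which the white bottle stands at the start; it stays there and so records which place of the grey rack this container came from. Origin: centre of its underside, on the axis of the place, 6 mm above the worktop; axes parallel to the rack's.
Not all that is in view belongs to the job. There is more than one size of the brown_bottle; the one meant has the size given above.

How it is judged:
By the outcome, as a careful person would: the job done as asked, in the order asked, and still so for the second after the job is handed in, with the robot touching nothing.
It also fails if it takes over 102 s, if anything falls off the work surface, if the arm or the gripper's body presses on something with over 40 N, if the wrist force passes 120 N, or if a joint passes its speed limit or range.

## Robot

A 7-joint arm with a two-finger parallel gripper is mounted at the origin on a cart in front of the work surface, level with it; the furniture and walls round the work are solid. World frame = base frame: x ahead of the robot, y to its left, z up, the work surface at z = 0. Lengths are in m, angles in rad, forces in N, time in s.
With the tool pointing down it reaches from about 0.375 to 0.925 m from the base axis. Payload 3.1 kg.
Tool frame: the origin (TCP) lies on the front face of the gripper's body, between the roots of the fingers; the fingertips stand finger_overhang ahead of it and the grasp point (between the pads) lies 54 mm ahead of it (finger_overhang is the distance from the TCP to the fingertips, in m); z points along the fingers, x is the direction in which the jaws open and shut, and the axes are right-handed (so a half turn about z gives the same grasp; the last joint's range is limited). The gripper opens to 85 mm and grips with 20 to 120 N. Pads are 22 mm wide; open, the fingers measure 114 mm over their backs; the gripper's body (76 mm by 85 mm) begins 54 mm behind the grasp point. The pads swing forward as they close: fully open they stand 13 mm farther back than shut.
Start: joints at [-1.249, 0.383, 0.044, 1.598, -0.018, 1.161, -0.05], TCP at [0.265, 0.594, 0.304] pointing down, gripper open.
Joint ranges: [-2.61, 2.61], [-0.41, 2.15], [-1.48, 1.57], [0, 2.5], [-1.57, 4.71], [0.05, 1.97], [-2.85, 2.85]. Speed limits (rad/s): [2.79, 2.79, 3.14, 3.14, 3.14, 3.14, 3.14].

## Interface

Orientations are given as [roll, pitch, yaw] about the fixed x, y, z axes, in that order (R = Rz(yaw) Ry(pitch) Rx(roll)).
In Python, from bench import sense, read_camera, job_done, finger_overhang gives the robot as it stands.
- The arm moves only by the tool drive_tool, never from a script. Its argument "increments" is a list that holds one entry, the list of rows, each a list of 4 numbers: the shift along the tool's x, y, z in cm, then the turn about the tool's z in rad. A call has 1 to 8 rows; each row shifts and turns the commanded pose from where the row before left it, along the tool's axes as they then stand; what a row does not reach is not made up. A row lasts 1/8 s, in which the tool goes at most 62.5 mm and 10.7 degrees, less where a joint would pass 70% of its speed; a pose out of reach is approached as far as the arm can. A call with a gripper value outside its range is refused whole. "hand" is the closure, from -1 (fully open) to 1 (shut), so that 0 is half open, set as the call begins (left out, the last holds). The fingers move at their own pace and stop on an object; the grip force is fixed at half the most. Time passes only in rows, so rows that do not move let the fingers close. It gives the time, the measured TCP pose, the force and the opening at its end, in the units of the state.
- sense(): the state, without advancing time (a new reading comes with each control period).
- read_camera(name): name is "side" or "top" or "wrist"; returns a dict with "image" (480x640x3 uint8, red, green, blue), "range_z" (480x640 float32, m along the optical axis (not along the pixel's ray), 0 where there is no reading), "camera_matrix" (3x3 intrinsics, pixels), "eye" and "rotation" of the camera in the world. Camera axes: x right, y down, z forward; pixel columns grow to the right and rows downward; lengths in m; the calibration is good to about 2 mm. A picture is of the moment at which its call begins.
- job_done(): hands the job in, once; it reports no verdict.
The state is a dict: "time": time; "joints": joint angles; "qvel": joint speeds; "tau": joint torques, N m; "eef_pos": TCP position; "tool_rot": TCP orientation; "force": force on the tool from outside, world axes, zero at the start; "wrist_torque": the same for the moment, N m; "width": finger opening in m.
Only numpy, scipy, OpenCV 4.12 (cv2) and the standard library are available. Lean on these libraries where they do the work, as an engineer would, in place of code of your own. Each camera call takes 0.05 s, during which the arm holds its last target.

## Working session

There is one attempt and no reset: what is moved stays moved. The work goes in short steps, Python scripts to look and compute and a tool call to move; the robot and the scene stay as the last step left them, time stands still between calls to the robot, and variables do not carry over. Pictures are saved under pics/ and viewed, and the job is handed in when it is done.

Besides the shell and the picture viewer there is one more tool, called after "Request:" by a JSON object that holds its "name" and its "arguments", one argument or row to a line. drive_tool: Moves the arm, as the interface text tells. Its arguments: {"type":"object","properties":{"increments":{"type":"array","items":{"type":"array","items":{"type":"array","items":{"type":"number"}}}},"hand":{"type":"number"}},"required":["increments"]}

```bash
mkdir -p pics; ls; python3 - <<'E'
from bench import sense, read_camera, finger_overhang
import cv2
print(sense(), finger_overhang)
for n in ("side","top","wrist"):
    c=read_camera(n); cv2.imwrite(f"pics/{n}0.png",c["image"][:,:,::-1]); print(n,c["camera_matrix"].tolist(),c["eye"],c["rotation"].tolist())
E
```

```text
pics
{'time': 0.0, 'joints': array([-1.24881125,  0.3838527 ,  0.0438442 ,  1.59962388, -0.01791404,
        1.16119826, -0.04992254]), 'qvel': array([ 0.00065821, -0.00142145,  0.00049746, -0.0011184 ,  0.00030791,
        0.00023113,  0.0001454 ]), 'tau': array([ 1.20651193e-04, -4.33458638e+01,  1.02464497e+00, -2.49512368e+01,
        1.06143829e-02,  1.12056040e-02,  1.12856080e-05]), 'eef_pos': array([0.26460147, 0.59285806, 0.30245251]), 'tool_rot': array([3.14145633e+00, 2.68604999e-03, 1.15105236e+00]), 'force': array([0.20134845, 0.02162355, 0.29719776]), 'wrist_torque': array([ 0.01995638,  0.02853054, -0.051685  ]), 'width': 0.0854815058911774} 0.0726
side [[525.8959973064898, 0.0, 312.1623533991279], [0.0, 525.8959973064898, 248.5459941670791], [0.0, 0.0, 1.0]] [-0.21598876  0.49623516  0.42750915] [-1.9742329357761808, 0.010767455921238733, -2.246911070066135]
top [[433.79091251361837, 0.0, 321.6900588834354], [0.0, 433.79091251361837, 235.58538191807415], [0.0, 0.0, 1.0]] [ 0.31733981 -0.07058891  0.89420783] [-2.9265152794571345, -0.0020632975012357946, -1.5365343877500668]
wrist [[416.22165060838626, 0.0, 321.3306164078092], [0.0, 416.22165060838626, 230.08997566624478], [0.0, 0.0, 1.0]] [0.19351635 0.62465262 0.37204705] [2.8287589988909594, 0.0024093226736612294, 1.1506057471460873]
```

View pics/top0.png

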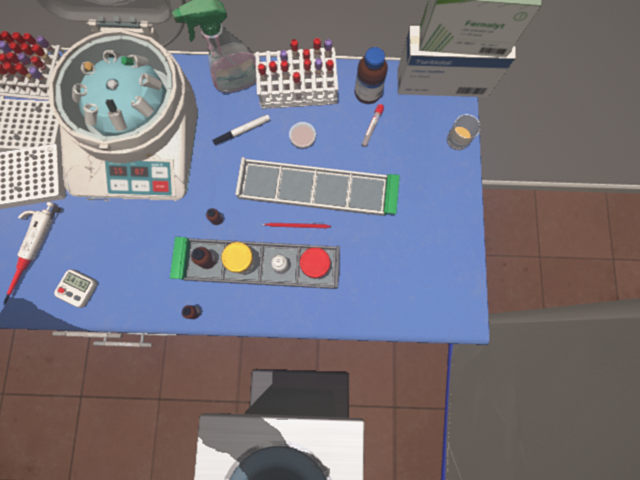

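View pics/side0.png

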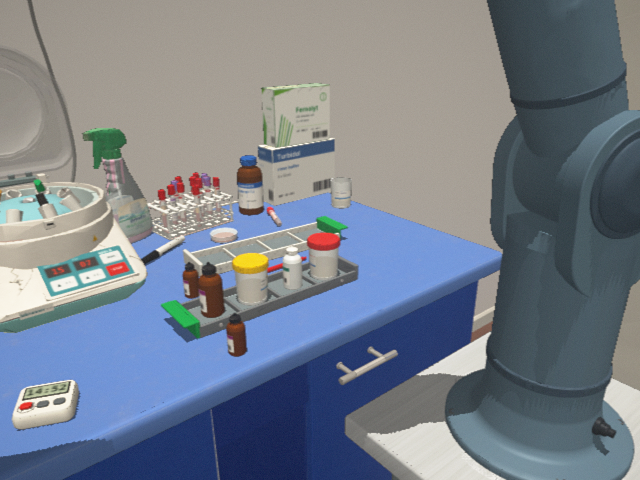

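View pics/wrist0.png

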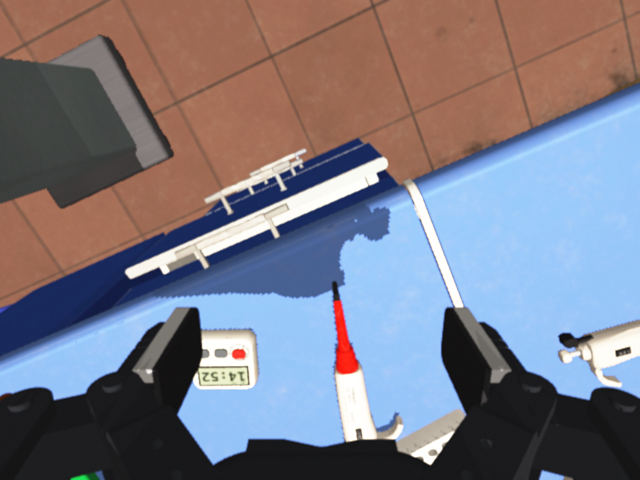

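The containers stand in the grey (nearer) rack. From its green tab on the left in the top view they are brown (202,257), yellow (237,257), white (279,263) and red (315,262). The white rack is farther away, with its green tab on the right at (392,195).

Candidates for the brown bottle are the one in the rack at (202,257), the loose ones at (214,215) and (190,312), and the big blue-capped one at (371,75). The one in the rack has to be checked against 88 mm.

```bash
cat > h.py <<'E'
import numpy as np, cv2
from scipy.spatial.transform import Rotation as R
from bench import sense, read_camera
def cam(n):
    c=read_camera(n); c["R"]=R.from_euler('xyz',c["rotation"]).as_matrix(); 
    v,u=np.mgrid[0:480,0:640]; K=c["camera_matrix"]
    d=np.dstack([(u-K[0,2])/K[0,0],(v-K[1,2])/K[1,1],np.ones(u.shape)])@c["R"].T
    c["ray"]=d; c["W"]=c["eye"]+d*c["range_z"][...,None]; c["hsv"]=cv2.cvtColor(c["image"],cv2.COLOR_RGB2HSV); return c
def cast(c,u,v,z):
    K=c["camera_matrix"]; d=c["R"]@np.array([(u-K[0,2])/K[0,0],(v-K[1,2])/K[1,1],1.])
    return c["eye"]+d*(z-c["eye"][2])/d[2]
def blobs(m,amin=20):
    n,l,s,ce=cv2.connectedComponentsWithStats(m.astype(np.uint8)); return [(s[i],ce[i],l==i) for i in range(1,n) if s[i,4]>=amin]
E
python3 - <<'E'
from h import *
c=cam("top"); W=c["W"]; h=c["hsv"]; H,S,V=[h[...,i] for i in range(3)]
np.set_printoptions(precision=4,suppress=True)
print("green")
for s,ce,m in blobs((H>40)&(H<80)&(S>120)&(V>60)): print(s,ce,np.median(W[m],0))
print("tops: z>0.06")
roi=np.zeros((480,640),bool); roi[205:330,150:360]=1
z=W[...,2]
for s,ce,m in blobs(roi&(z>0.03)&(c["range_z"]>0),10):
    t=np.percentile(z[m],[50,95,100]); mm=m&(z>t[1]-.006); print(s,ce,t,W[mm].mean(0))
im=c["image"][140:330,150:410]; cv2.imwrite("pics/crop.png",cv2.resize(im,None,fx=3,fy=3)[:,:,::-1])
hm=np.clip(z[140:330,150:410]*2000,0,255).astype(np.uint8); cv2.imwrite("pics/hm.png",cv2.resize(hm,None,fx=3,fy=3,interpolation=0))
s=cam("side"); cv2.imwrite("pics/crops.png",cv2.resize(s["image"][210:360,160:370],None,fx=3.5,fy=3.5)[:,:,::-1])
E
```

```text
green
[438   0  18   3  43] [445.5814   0.8372] [ 0.8548 -0.2565  0.2788]
[122  57  10   7  39] [125.1282  59.8718] [0.7969 0.3114 0.1747]
[384 175  15  39 451] [391.3681 193.7273] [ 0.601  -0.2076  0.0289]
[170 237  18  42 535] [178.6579 257.6262] [0.4505 0.2208 0.0288]
tops: z>0.06
[206 208  14  14 150] [212.28   214.6267] [0.0454 0.059  0.0634] [0.5405 0.1586 0.0577]
[173 243  12   8  19] [177.7895 246.8947] [0.0304 0.0322 0.0329] [0.4724 0.2245 0.0306]
[221 242  33  32 808] [237.1324 257.5483] [0.0788 0.0812 0.0833] [0.4489 0.0951 0.079 ]
[191 247  23  21 375] [202.0667 256.84  ] [0.0712 0.091  0.0993] [0.4507 0.1674 0.0895]
[299 247  31  31 750] [314.368 262.208] [0.079  0.0812 0.0833] [ 0.4437 -0.0539  0.079 ]
[173 254   6   7  18] [175.3333 256.8889] [0.0307 0.0322 0.0329] [0.4518 0.2271 0.031 ]
[271 254  17  19 253] [279.0672 263.3439] [0.0653 0.0822 0.0872] [0.4436 0.0158 0.0803]
[181 305  15  14 169] [188.3018 311.4556] [0.0459 0.0595 0.0626] [0.3445 0.1877 0.0577]
```

View pics/crop.png

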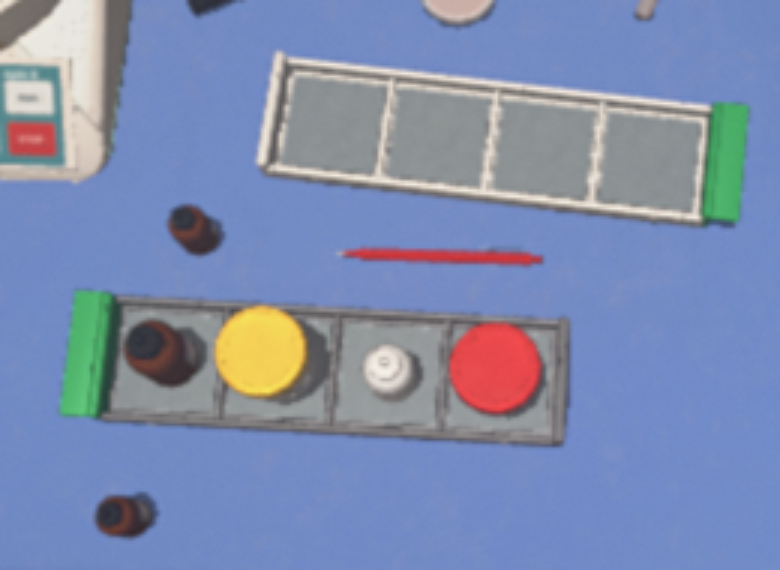

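View pics/hm.png

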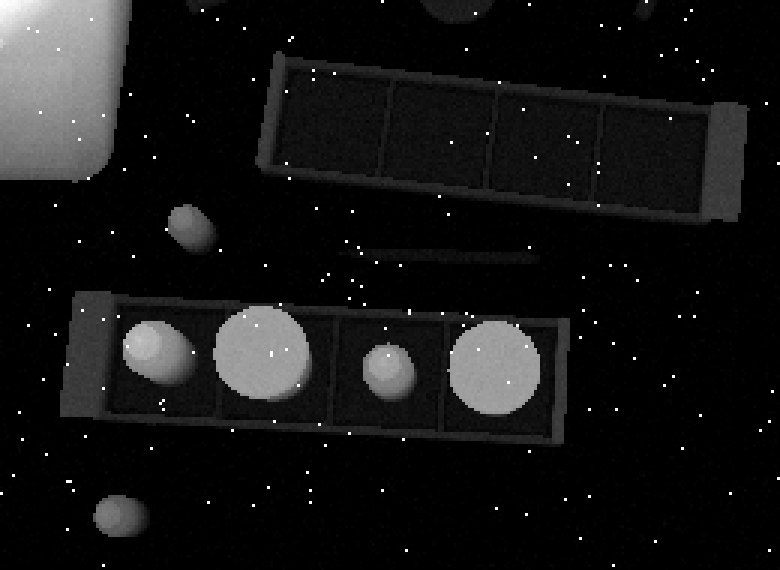

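View pics/crops.png

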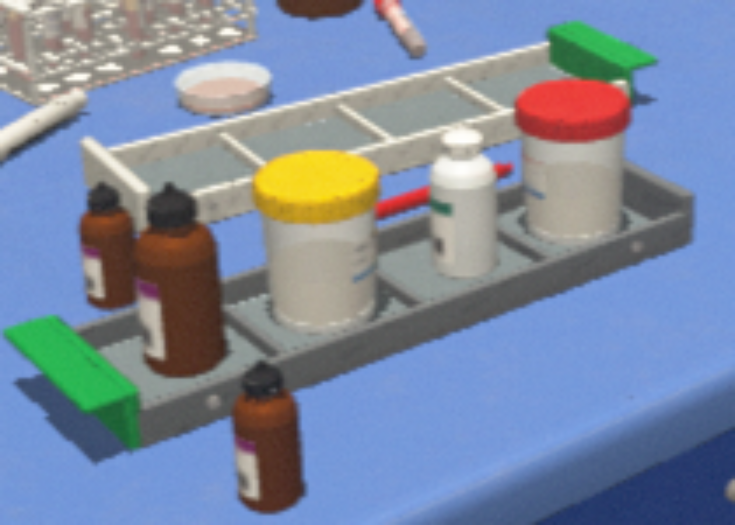

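The crop shows the rack's brown bottle at about 97–99 mm above the table, which is 88 mm plus the 9 mm pad. The loose ones reach only about 63 mm, so the bottle in the rack is the right one. Next I measure the rack frames and the container axes.

```bash
cat > meas.py <<'E'
from h import *
np.set_printoptions(precision=4,suppress=True)
def racks(c):
    W=c["W"];h=c["hsv"];H,S,V=[h[...,i].astype(int) for i in range(3)]
    z=W[...,2]; out={}
    P20=c["eye"]+c["ray"]*((0.02-c["eye"][2])/c["ray"][...,2])[...,None]
    green=cv2.dilate(((H>40)&(H<80)&(S>100)).astype(np.uint8),np.ones((3,3)))>0
    for n,ys in (("old",(235,295,165,345)),("new",(155,218,232,402))):
        roi=np.zeros((480,640),bool); roi[ys[0]:ys[1],ys[2]:ys[3]]=1
        m=roi&(abs(z-0.02)<0.005)&(c["range_z"]>0)&~green
        if n=="new": m&=(V>150)&(S<60)
        else: m&=S<90
        b=max(blobs(m,30),key=lambda t:t[0][4])[2]
        p=P20[b][:,:2]
        (cx,cy),(w,hh),a=cv2.minAreaRect((p*1000).astype(np.float32))
        box=cv2.boxPoints(((cx,cy),(w,hh),a))/1000
        print(n,"rect mm",cx,cy,w,hh,a,b.sum(), "medz",np.median(z[b])); print(box)
        out[n]=b
    return out
if __name__=="__main__":
    c=cam("top"); o=racks(c)
    v=c["image"].copy()
    v[o["old"]]=[255,0,255]; v[o["new"]]=[255,0,0]
    cv2.imwrite("pics/rm.png",cv2.resize(v[140:330,150:410],None,fx=3,fy=3,interpolation=0)[:,:,::-1])
    W=c["W"];h=c["hsv"];H,S,V=[h[...,i].astype(int) for i in range(3)]; z=W[...,2]
    roi=np.zeros((480,640),bool); roi[235:295,185:340]=1
    for n,m,t in (("yellow",(H>18)&(H<32)&(S>150)&(z>.07),.081),("red",((H<8)|(H>172))&(S>150)&(z>.07),.081)):
        b=max(blobs(m&roi,30),key=lambda t:t[0][4])[2]
        P=c["eye"]+c["ray"]*((t-c["eye"][2])/c["ray"][...,2])[...,None]
        (x,y),(w,hh),a=cv2.minAreaRect((P[b][:,:2]*1000).astype(np.float32)); print(n,x,y,w,hh,P[b].mean(0),np.median(z[b]))
    for n,ys,t in (("brown",(245,268,190,215),.097),("white",(252,274,270,290),.087)):
        roi=np.zeros((480,640),bool); roi[ys[0]:ys[1],ys[2]:ys[3]]=1
        b=max(blobs(roi&(z>t-.014)&(z<t+.01),5),key=lambda t:t[0][4])[2]
        u=np.argwhere(b).mean(0); print(n,u,b.sum(),W[b].mean(0),z[b].max())
E
python3 meas.py
```

```text
old rect mm 408.7035827636719 57.306541442871094 303.19451904296875 7.391697406768799 88.83670806884766 378 medz 0.01854621675048701
[[ 0.4019 -0.0942]
 [ 0.4093 -0.0943]
 [ 0.4155  0.2088]
 [ 0.4081  0.2089]]
new rect mm 575.5440063476562 -39.65119934082031 302.10552978515625 5.631431579589844 85.0573501586914 354 medz 0.01864599597704386
[[ 0.5597 -0.1899]
 [ 0.5653 -0.1904]
 [ 0.5914  0.1106]
 [ 0.5858  0.1111]]
yellow 448.30218505859375 93.78084564208984 55.39149475097656 55.60566711425781 [0.4482 0.0939 0.081 ] 0.07902970184800928
red 443.08526611328125 -54.8038215637207 53.993492126464844 55.136573791503906 [ 0.4431 -0.0546  0.081 ] 0.07902656552652126
brown [253.5648 196.8426] 108 [0.4504 0.1674 0.0891] 0.09665638780221586
white [260.8478 277.7391] 92 [0.4433 0.0155 0.0797] 0.08590478550103198
```

View pics/rm.png

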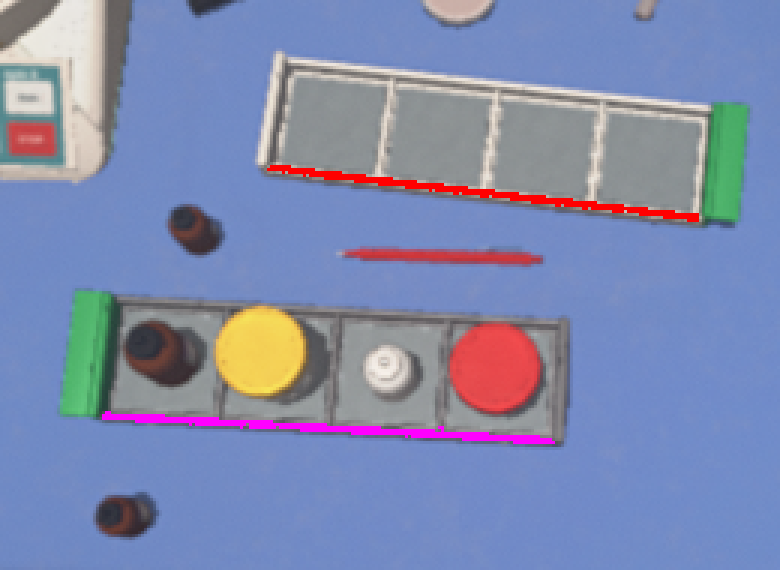

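```bash
cat > meas2.py <<'E'
from h import *
np.set_printoptions(precision=4,suppress=True)
def rack(c,ys,white):
    W=c["W"];h=c["hsv"];H,S,V=[h[...,i].astype(int) for i in range(3)]; z=W[...,2]
    P=c["eye"]+c["ray"]*((0.02-c["eye"][2])/c["ray"][...,2])[...,None]
    roi=np.zeros((480,640),bool); roi[ys[0]:ys[1],ys[2]:ys[3]]=1
    green=cv2.dilate(((H>40)&(H<80)&(S>100)).astype(np.uint8),np.ones((3,3)))>0
    m=roi&(z>.016)&(z<.026)&(c["range_z"]>0)&~green&(S<100)
    lab=[b for s,ce,b in blobs(m,40)]
    m=np.any(lab,0); return m,P[m][:,:2]
c=cam("top"); v=c["image"].copy()
for n,ys,yaw in (("old",(235,295,165,345),-1.17),("new",(155,218,232,402),-4.96)):
    m,p=rack(c,ys,0); v[m]=[255,0,255]
    # own axes; refine yaw with the near rail line
    for it in range(3):
        a=np.radians(yaw); ex=np.array([np.cos(a),np.sin(a)]); ey=np.array([-np.sin(a),np.cos(a)])
        q=np.c_[p@ex,p@ey]; x0,x1=np.percentile(q[:,0],[1,99]); mid=(x0+x1)/2
        far=q[q[:,0]>x1-.008]; near=q[q[:,0]<x0+.008]
        f=np.polyfit(far[:,1],far[:,0],1); g=np.polyfit(near[:,1],near[:,0],1)
        yaw-=np.degrees((f[0]+g[0])/2)
    ym=q[:,1].mean()
    xf,xn=far[:,0].mean(),near[:,0].mean()
    print(n,"yaw",yaw,"slopes",f[0],g[0],"rail mid gap",xf-xn,"q range x",q[:,0].min(),q[:,0].max(),"y",np.percentile(q[:,1],[0,1,99,100]))
    print("  centre x own",(xf+xn)/2)
    # dividers/pads: profile along own y in the middle of the rack for pads
    cx=(xf+xn)/2; 
    Pd=c["eye"]+c["ray"]*((0.014-c["eye"][2])/c["ray"][...,2])[...,None]
    W=c["W"]; qq=np.dstack([Pd[...,:2]@ex,Pd[...,:2]@ey])
    zz=W[...,2]; s=(abs(qq[...,0]-cx)<.034)&(c["range_z"]>0)
    y0=np.percentile(q[:,1],1)
    for yy in np.arange(y0-.008,y0+.325,.002):
        k=s&(abs(qq[...,1]-yy)<.001); mz=np.median(zz[k])
        g=c["image"][k].mean()
        if .0112<mz<.05 : print("   %.3f %.4f %.0f"%(yy,mz,g),end=";")
    print()
    np.save(n+"_p.npy",p)
cv2.imwrite("pics/rm2.png",cv2.resize(v[140:330,150:410],None,fx=3,fy=3,interpolation=0)[:,:,::-1])
E
python3 meas2.py
```

```text
old yaw -1.1936243017959025 slopes -1.4596942007484084e-06 1.459754756363266e-06 rail mid gap 0.0807386277593019 q range x 0.40368615970168126 0.4896586452588414 y [-0.0876 -0.0822  0.2152  0.2174]
  centre x own 0.44676509603913295
   -0.090 0.0292 124;   -0.088 0.0293 125;   -0.086 0.0277 116;   -0.010 0.0124 118;   -0.008 0.0130 128;   0.018 0.0163 157;   0.020 0.0331 161;   0.022 0.0248 161;   0.036 0.0231 176;   0.038 0.0129 177;   0.066 0.0131 116;   0.068 0.0139 125;   0.086 0.0127 107;   0.088 0.0466 118;   0.172 0.0202 95;   0.174 0.0228 94;   0.176 0.0266 97;   0.178 0.0441 97;   0.220 0.0157 56;   0.222 0.0219 63;   0.224 0.0269 82;   0.226 0.0282 109;   0.228 0.0296 120;   0.230 0.0286 112;   0.232 0.0293 120;   0.234 0.0291 131;   0.236 0.0288 131;   0.238 0.0290 128;   0.240 0.0289 126;   0.242 0.0289 125;
new yaw -4.936595263309821 slopes -0.00029596186737680674 0.000295961774474861 rail mid gap 0.08058447747464503 q range x 0.5736048848185946 0.6604220409158044 y [-0.1431 -0.1397  0.163   0.1653]
  centre x own 0.6173012898275372
   -0.148 0.0294 108;   -0.146 0.0281 94;   -0.144 0.0234 107;   -0.068 0.0124 200;   -0.066 0.0128 210;   0.008 0.0130 207;   0.010 0.0132 205;   0.084 0.0131 206;   0.086 0.0124 199;   0.162 0.0177 98;   0.164 0.0258 140;   0.166 0.0280 199;   0.168 0.0296 224;   0.170 0.0293 211;   0.172 0.0263 172;
```

View pics/rm2.png

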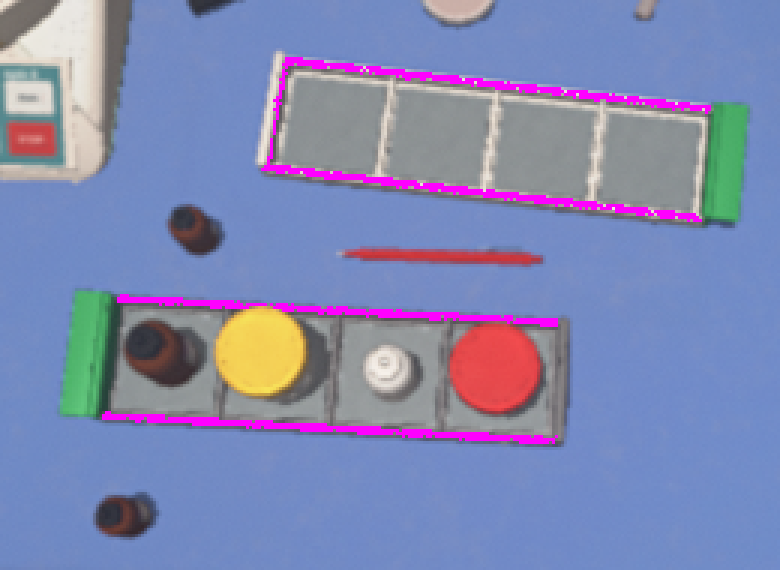

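Measured: new rack centre is about (0.616, −0.044) with yaw −4.9°, rail gap 80.6 mm (81 expected) and divider pitch 76 mm, as it should be. Old rack centre is about (0.448, 0.058) with yaw −1.2°. First I turn the tool to the rack's yaw, +1.17 rad about tool z.

Request:
{"name": "drive_tool", "arguments": {
  "increments": [
    [[0, 0, 0, 0.168], [0, 0, 0, 0.168], [0, 0, 0, 0.168], [0, 0, 0, 0.168], [0, 0, 0, 0.168], [0, 0, 0, 0.168], [0, 0, 0, 0.164]]
  ],
  "hand": -1
}}

```text
time: 1.23
eef_pos: [0.2648, 0.5936, 0.3039]
tool_rot: [-3.142, 0.0, -0.026]
force: [-0.1, -0.2, 0.5]
width: 0.0855
```

```bash
cat > go.py <<'E'
import sys; from h import *
np.set_printoptions(precision=4,suppress=True)
x,y,z,yaw=map(float,sys.argv[1:5]); s=sense()
Rm=R.from_euler('xyz',s["tool_rot"]).as_matrix(); d=Rm.T@(np.array([x,y,z])-s["eef_pos"])*100
cy=np.arctan2(Rm[1,0],Rm[0,0]); print("t",round(s["time"],2),"pos",s["eef_pos"],"rot",s["tool_rot"],"cm",d,"turn",-(np.radians(yaw)-cy),"F",s["force"],"w",s["width"],"j",s["joints"])
E
python3 go.py .4500 .1700 .24 -1.19
```

```text
t 1.23 pos [0.2648 0.5936 0.3039] rot [-3.1416  0.0001 -0.0263] cm [19.6269 41.8579  6.3832] turn -0.005488399598427663 F [-0.0796 -0.2357  0.5005] w 0.08552832875438209 j [-1.4022  0.3874  0.241   1.6063 -0.0986  1.1599 -1.1653]
```

Request:
{"name": "drive_tool", "arguments": {
  "increments": [
    [[2.4, 5.2, 0.8, 0], [2.4, 5.2, 0.8, 0], [2.4, 5.2, 0.8, 0], [2.4, 5.2, 0.8, 0], [2.4, 5.2, 0.8, 0], [2.4, 5.2, 0.8, 0], [2.4, 5.2, 0.8, 0], [2.4, 5.2, 0.8, 0]]
  ]
}}

```text
time: 2.22
eef_pos: [0.4488, 0.1721, 0.2401]
tool_rot: [-3.14, -0.001, -0.021]
force: [0.6, 0.3, -0.5]
width: 0.0857
```

```bash
python3 go.py .4500 .1700 .24 -1.19; python3 - <<'E'
from h import *
c=cam("wrist"); cv2.imwrite("pics/w1.png",c["image"][:,:,::-1])
E
```

```text
t 2.23 pos [0.4488 0.1721 0.2401] rot [-3.1404 -0.0011 -0.0207] cm [0.1212 0.2052 0.0133] turn 0.00011822382669653131 F [ 0.5748  0.2913 -0.5275] w 0.08566687149591076 j [-0.9194  0.1391  0.5038  2.0776 -0.0836  0.9421 -0.3913]
```

View pics/w1.png

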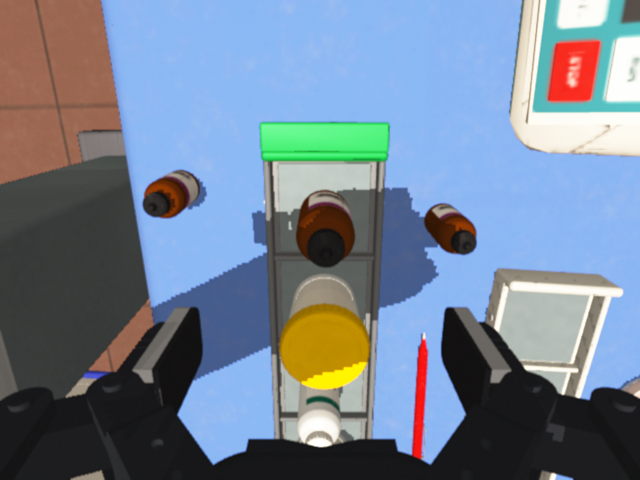

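The wrist view shows the brown cap at about (326,243), the yellow lid at (325,345) and the white bottle at (319,430) in the rack's middle line. I fit their axes from this view.

```bash
cat > wm.py <<'E'
from h import *
import sys
np.set_printoptions(precision=4,suppress=True)
# axis from wrist depth: points within a height band near the expected spot, algebraic circle on top disc
c=cam("wrist"); W=c["W"]; z=W[...,2]
ex=dict(brown=(.4505,.170,.097,.011),yellow=(.4485,.094,.081,.0295),white=(.446,.018,.087,.010),red=(.444,-.0555,.081,.0295))
for n,(x,y,t,r) in ex.items():
    near=(np.hypot(W[...,0]-x,W[...,1]-y)<r+.008)&(c["range_z"]>0)
    b=near&(z>t-.010)&(z<t+.004)
    if b.sum()<30: continue
    p=W[b]; top=np.percentile(z[b],95); q=p[p[:,2]>top-.003]
    (cx,cy),rr=cv2.minEnclosingCircle((q[:,:2]*1000).astype(np.float32))
    print(n,"n",b.sum(),len(q),"top",top,"mean",q.mean(0)[:2],"circle",cx,cy,rr,"pix",np.argwhere(b).mean(0)[::-1],
      "bounds",np.percentile(q[:,0],[1,99]),np.percentile(q[:,1],[1,99]))
E
python3 wm.py
```

```text
brown n 1073 123 top 0.0950239280909515 mean [0.4522 0.1674] circle 451.6776428222656 166.26165771484375 5.468105792999268 pix [320.5582 233.0746] bounds [0.4485 0.4556] [0.1633 0.1708]
yellow n 6196 5659 top 0.08069117959096073 mean [0.4502 0.0954] circle 450.0646667480469 94.30366516113281 29.496578216552734 pix [321.4484 333.2135] bounds [0.4233 0.477 ] [0.0681 0.1215]
white n 504 99 top 0.08457181261493696 mean [0.4448 0.016 ] circle 445.1566162109375 16.43354606628418 6.024411678314209 pix [317.5813 435.6369] bounds [0.4405 0.4494] [0.0115 0.0208]
```

Request:
{"name": "drive_tool", "arguments": {
  "increments": [
    [[0.2, 0.5, 3, 0], [0, 0, 3.5, 0], [0, 0, 3, 0], [0, 0, 2.5, 0], [0, 0, 1.4, 0], [0, 0, 0, 0]]
  ]
}}

```text
time: 3.08
eef_pos: [0.4495, 0.1687, 0.1053]
tool_rot: [3.141, 0.002, -0.021]
force: [0.5, -0.7, 0.1]
width: 0.0853
```

```bash
python3 go.py .4512 .167 .105 -1.19; python3 - <<'E'
from h import *
c=cam("wrist"); cv2.imwrite("pics/w2.png",c["image"][:,:,::-1])
c=cam("side"); cv2.imwrite("pics/s2.png",c["image"][:,:,::-1])
E
```

```text
t 3.08 pos [0.4495 0.1687 0.1053] rot [ 3.1407  0.0016 -0.0206] cm [0.1704 0.1623 0.0264] turn 0.0001237961853292717 F [ 0.4811 -0.7442  0.0723] w 0.08527310207294983 j [-0.8331  0.3878  0.4392  2.1516 -0.2669  0.655  -0.2297]
```

View pics/s2.png

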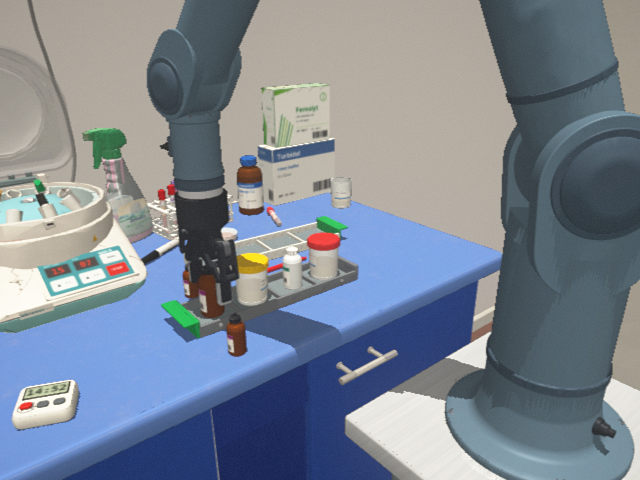

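View pics/w2.png

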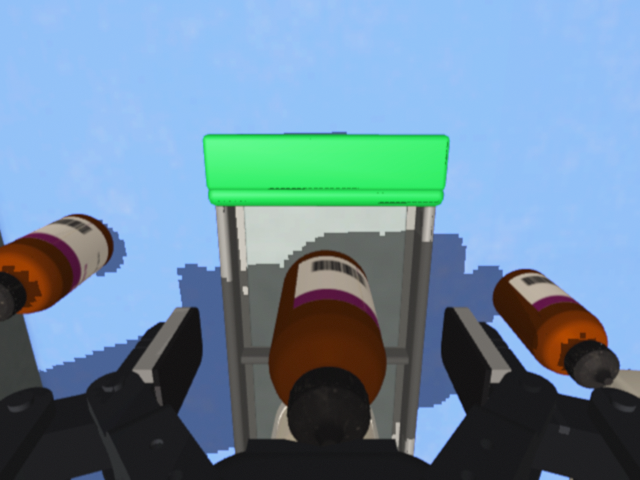

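Request:
{"name": "drive_tool", "arguments": {
  "increments": [
    [[0.15, 0.15, 0, 0], [0, 0, 0, 0]]
  ]
}}

```text
time: 3.42
eef_pos: [0.4523, 0.1671, 0.1067]
tool_rot: [-3.141, -0.002, -0.021]
force: [-1.1, 0.6, 0.0]
width: 0.0851
```

Request:
{"name": "drive_tool", "arguments": {
  "increments": [
    [[0, 0, 0, 0], [0, 0, 0, 0], [0, 0, 0, 0], [0, 0, 0, 0], [0, 0, 0, 0]]
  ],
  "hand": 1
}}

```text
time: 4.05
eef_pos: [0.4518, 0.1673, 0.1062]
tool_rot: [-3.141, -0.0, -0.021]
force: [-0.2, -0.2, 3.6]
width: 0.0348
```

```bash
python3 go.py .4512 .167 .105 -1.19; python3 - <<'E'
from h import *
c=cam("wrist"); cv2.imwrite("pics/w3.png",c["image"][:,:,::-1])
E
```

```text
t 4.05 pos [0.4518 0.1673 0.1062] rot [-3.1412 -0.0004 -0.0209] cm [-0.0571  0.0273  0.1171] turn -0.0001387125077450431 F [-0.1676 -0.2056  3.6123] w 0.03480185338965899 j [-0.829   0.3877  0.4402  2.1491 -0.2678  0.6556 -0.2246]
```

View pics/w3.png

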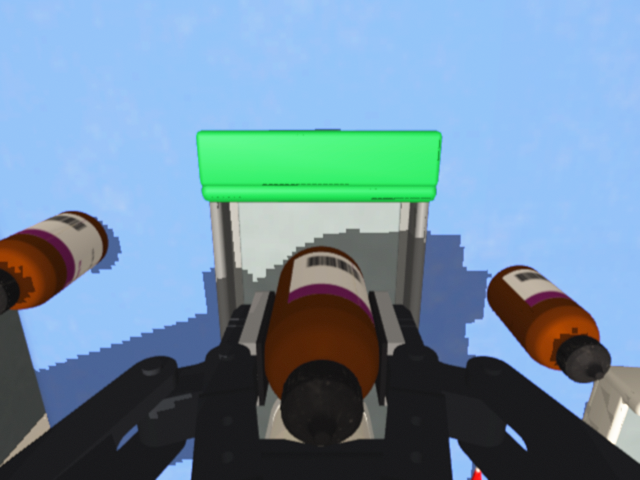

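Request:
{"name": "drive_tool", "arguments": {
  "increments": [
    [[0, 0, -1.5, 0], [0, 0, -2.5, 0], [0, 0, -3, 0], [0, 0, -3, 0], [0, 0, -2, 0]]
  ]
}}

```text
time: 4.72
eef_pos: [0.4518, 0.1669, 0.2278]
tool_rot: [-3.141, -0.001, -0.021]
force: [-0.0, -0.1, -1.5]
width: 0.035
```

```bash
python3 go.py .6060 -.1578 .24 -4.94; python3 - <<'E'
from h import *
c=cam("wrist"); cv2.imwrite("pics/w4.png",c["image"][:,:,::-1])
E
```

```text
t 4.72 pos [0.4518 0.1669 0.2278] rot [-3.1406 -0.0015 -0.0215] cm [16.119  32.1282 -1.2342] turn 0.06475698263472456 F [-0.011  -0.1201 -1.4854] w 0.035040553197869605 j [-0.92    0.1619  0.5218  2.0868 -0.102   0.9149 -0.3631]
```

View pics/w4.png

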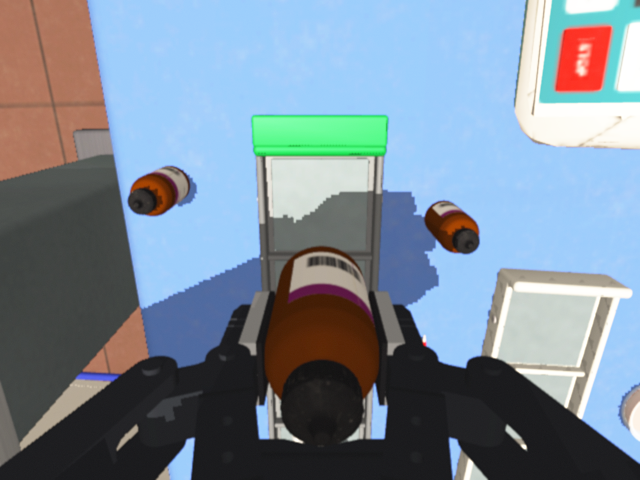

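Held firmly; the picture shows the bottle unchanged between the pads. Now the carry to brown's place at the green end.

Request:
{"name": "drive_tool", "arguments": {
  "increments": [
    [[2, 4, -0.2, 0], [2, 4, -0.2, 0.01], [2, 4, -0.2, 0.01], [2, 4, -0.2, 0.01], [2, 4, -0.2, 0.01], [2, 4, -0.2, 0.01], [2, 4, 0, 0.01], [1.6, 3.3, 0, 0.005]]
  ]
}}

```text
time: 5.78
eef_pos: [0.5927, -0.1547, 0.2375]
tool_rot: [3.141, 0.001, -0.087]
force: [-0.1, 0.3, -1.2]
width: 0.035
```

```bash
python3 go.py .6060 -.1578 .24 -4.94; python3 - <<'E'
from h import *
c=cam("wrist"); cv2.imwrite("pics/w5.png",c["image"][:,:,::-1])
c=cam("top"); cv2.imwrite("pics/t5.png",c["image"][:,:,::-1])
E
```

```text
t 5.78 pos [ 0.5927 -0.1547  0.2375] rot [ 3.1408  0.0006 -0.0873] cm [ 1.3501  0.1922 -0.2462] turn -0.0011160804842446775 F [-0.0504  0.2598 -1.1663] w 0.03503547809990468 j [-0.3407  0.4442  0.6671  1.7766 -0.3143  1.0301  0.3561]
```

View pics/w5.png

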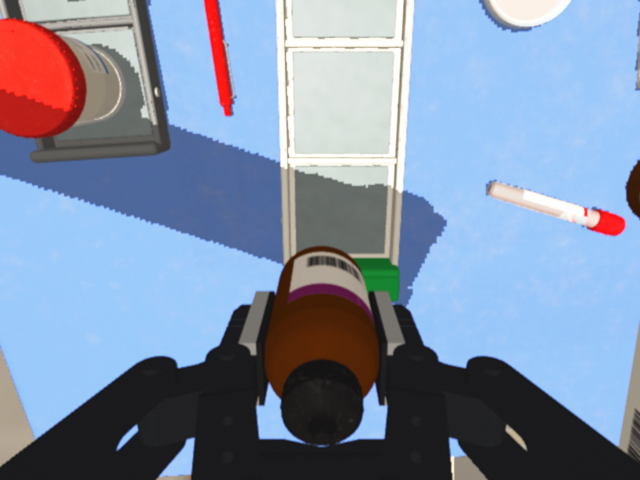

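View pics/t5.png

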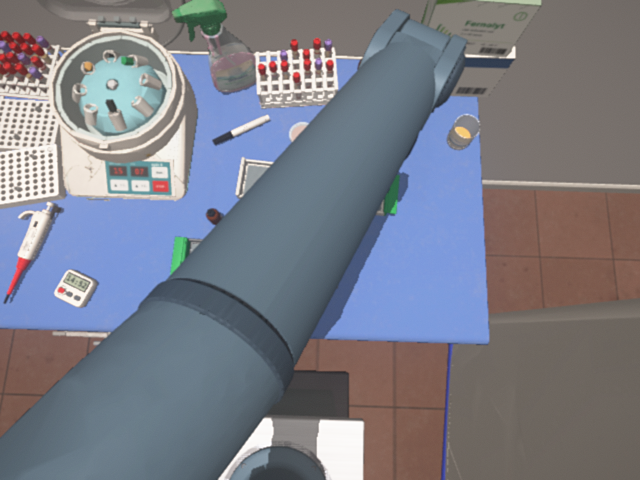

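The arm hides the top view (centre row), but the wrist view shows the white rack's rails at columns ~280–410 with dividers at rows 45 and 158. I measure the rack again from the wrist view.

```bash
cat > wr.py <<'E'
from h import *
np.set_printoptions(precision=4,suppress=True)
c=cam("wrist"); W=c["W"]; S=c["hsv"][...,1].astype(int); ok=c["range_z"]>0
z=W[...,2]; a=np.radians(-4.94); ex=np.array([np.cos(a),np.sin(a)]); ey=np.array([-np.sin(a),np.cos(a)])
O=np.array([.6158,-.0442]); P=c["eye"]+c["ray"]*((0.02-c["eye"][2])/c["ray"][...,2])[...,None]
q=np.dstack([(P[...,:2]-O)@ex,(P[...,:2]-O)@ey])
m=ok&(z>.016)&(z<.026)&(S<70)
for s,lo,hi in (("far",.030,.052),("near",-.052,-.030)):
    k=m&(q[...,0]>lo)&(q[...,0]<hi)&(abs(q[...,1])<.15); 
    if k.sum()<30: print(s,"few");continue
    f=np.polyfit(q[k][:,1],q[k][:,0],1); print(s,k.sum(),"slope deg",np.degrees(f[0]),"mean",q[k][:,0].mean(),"range",np.percentile(q[k][:,0],[2,98]),"z",np.median(z[k]))
P=c["eye"]+c["ray"]*((0.014-c["eye"][2])/c["ray"][...,2])[...,None]; qd=np.dstack([(P[...,:2]-O)@ex,(P[...,:2]-O)@ey])
for y in (-.076,0,.076):
    k=ok&(z>.0115)&(z<.017)&(abs(qd[...,0])<.03)&(abs(qd[...,1]-y)<.008)
    if k.sum()>15: print("divider",y,k.sum(),np.median(qd[k][:,1]))
E
python3 wr.py
```

```text
far 1966 slope deg 0.12429873343621244 mean 0.041654158655389045 range [0.0391 0.0442] z 0.019117748098794157
near 1918 slope deg 0.1224365162492104 mean -0.0384727609678282 range [-0.0409 -0.036 ] z 0.019091509595557915
divider -0.076 492 -0.07753487285110217
divider 0 627 -0.0021454785722142804
```

Request:
{"name": "drive_tool", "arguments": {
  "increments": [
    [[1.0, 0.2, 1, 0], [0.43, 0.09, 2.5, 0], [0, 0, 3, 0], [0, 0, 2.5, 0], [0, 0, 1, 0], [0, 0, 0, 0]]
  ]
}}

```text
time: 6.68
eef_pos: [0.6065, -0.1555, 0.1369]
tool_rot: [-3.141, 0.002, -0.084]
force: [0.0, -0.8, -0.8]
width: 0.0351
```

```bash
python3 go.py .6067 -.1588 .106 -5.0
```

```text
t 6.67 pos [ 0.6065 -0.1555  0.1369] rot [-3.141   0.0019 -0.0843] cm [0.0521 0.325  3.0862] turn 0.002961840078596095 F [ 0.0338 -0.7892 -0.8318] w 0.03508996830419753 j [-0.2708  0.5992  0.5896  1.7953 -0.4204  0.8773  0.4286]
```

Request:
{"name": "drive_tool", "arguments": {
  "increments": [
    [[0.05, 0.3, 1.0, 0], [0, 0, 1.0, 0], [0, 0, 0.6, 0], [0, 0, 0.2, 0], [0, 0, 0, 0]]
  ]
}}

```text
time: 7.3
eef_pos: [0.607, -0.1599, 0.1098]
tool_rot: [3.142, 0.0, -0.086]
force: [0.2, 0.3, 0.7]
width: 0.0346
```

```bash
python3 go.py .6067 -.1588 .106 -5.0
```

```text
t 7.3 pos [ 0.607  -0.1599  0.1098] rot [ 3.1416  0.0001 -0.0859] cm [-0.0397 -0.1088  0.3768] turn 0.0013197105985690571 F [0.1958 0.3494 0.6626] w 0.034645213912447397 j [-0.2465  0.639   0.5673  1.7998 -0.4475  0.8339  0.4525]
```

Request:
{"name": "drive_tool", "arguments": {
  "increments": [
    [[-0.03, -0.1, 0.15, 0], [0, 0, 0.1, 0], [0, 0, 0, 0]]
  ]
}}

```text
time: 7.68
eef_pos: [0.6068, -0.1588, 0.1074]
tool_rot: [-3.142, 0.0, -0.086]
force: [0.0, -0.1, -0.9]
width: 0.0349
```

```bash
python3 go.py .6067 -.1588 .106 -5.0; python3 wr.py;  python3 - <<'E'
from h import *
c=cam("wrist"); cv2.imwrite("pics/w6.png",c["image"][:,:,::-1])
c=cam("side"); cv2.imwrite("pics/s6.png",cv2.resize(c["image"][180:330,200:400],None,fx=4,fy=4)[:,:,::-1])
E
```

```text
t 7.67 pos [ 0.6068 -0.1588  0.1074] rot [-3.1415  0.     -0.0858] cm [-0.0092  0.0023  0.1378] turn 0.0014183916550219583 F [ 0.0357 -0.0914 -0.9151] w 0.03488544849876417 j [-0.2468  0.6416  0.5652  1.8016 -0.4497  0.8295  0.4526]
far 4504 slope deg 0.03454956656955811 mean 0.04133302983763489 range [0.0387 0.0438] z 0.019080050498224282
near 4520 slope deg 0.23219060727142302 mean -0.038102217747781934 range [-0.0406 -0.0355] z 0.019000901304299184
divider -0.076 1470 -0.07737733627393206
```

View pics/w6.png

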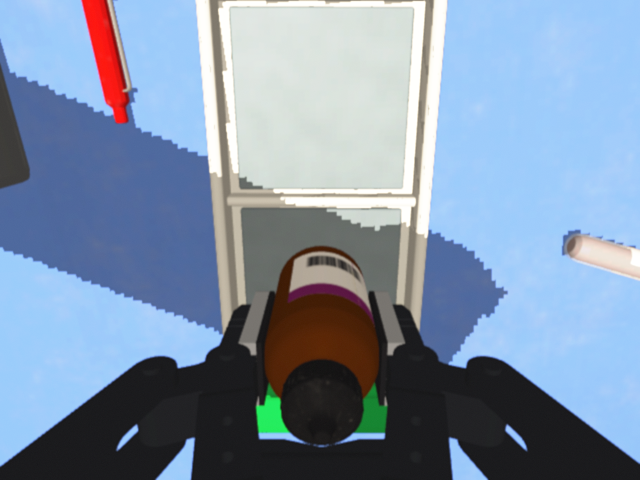

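View pics/s6.png

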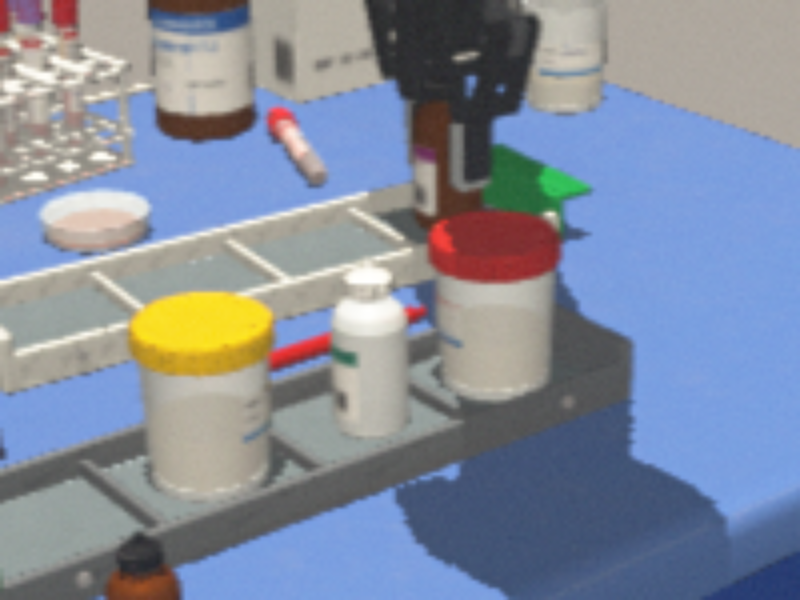

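Request:
{"name": "drive_tool", "arguments": {
  "increments": [
    [[0, 0, 0.08, 0], [0, 0, 0.06, 0], [0, 0, 0, 0]]
  ]
}}

```text
time: 8.2
eef_pos: [0.6069, -0.1589, 0.1063]
tool_rot: [-3.141, 0.0, -0.086]
force: [-0.8, -0.2, 2.4]
width: 0.035
```

Contact: +2.4 N at the same height as the grasp. Release. I open fully because there is nothing beside the fingers.

Request:
{"name": "drive_tool", "arguments": {
  "increments": [
    [[0, 0, 0, 0], [0, 0, 0, 0], [0, 0, 0, 0], [0, 0, 0, 0], [0, 0, -1, 0], [0, 0, -3, 0], [0, 0, -4, 0], [0, 0, -4, 0]]
  ],
  "hand": -1
}}

```text
time: 9.2
eef_pos: [0.6067, -0.159, 0.2277]
tool_rot: [3.141, -0.0, -0.086]
force: [-0.7, 0.4, 0.1]
width: 0.0854
```

```bash
python3 go.py .4495 .0943 .22 -1.19; python3 - <<'E'
from h import *
c=cam("wrist"); cv2.imwrite("pics/w7.png",c["image"][:,:,::-1])
W=c["W"];z=W[...,2]; k=(np.hypot(W[...,0]-.607,W[...,1]+.159)<.03)&(z>.09)&(z<.1)
print(k.sum(),W[k].mean(0),z[k].max())
E
```

```text
t 9.2 pos [ 0.6067 -0.159   0.2277] rot [ 3.1415 -0.0003 -0.0863] cm [-17.8459 -23.8835   0.7616] turn -0.06551171065643915 F [-0.7165  0.3556  0.1173] w 0.08542092057264924 j [-0.3204  0.484   0.6578  1.7472 -0.339   1.0261  0.3738]
484 [ 0.60786876 -0.15872515  0.09180761] 0.09753900389350034
```

View pics/w7.png

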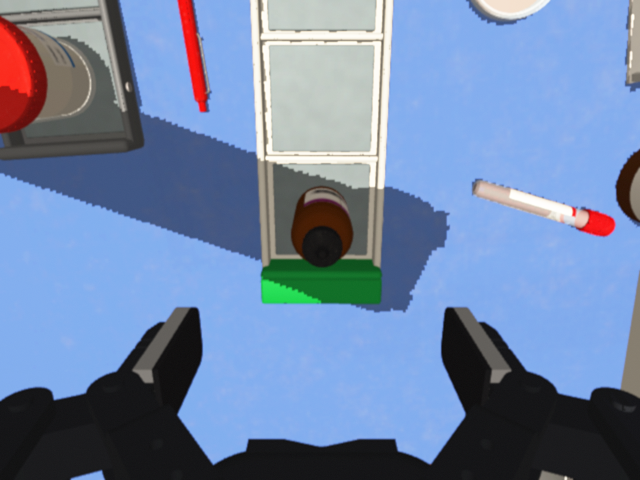

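Brown stands upright in the last place beside the green tab (cap at (322,245), midway between the rails). Now yellow.

Request:
{"name": "drive_tool", "arguments": {
  "increments": [
    [[-2.6, -3.4, 0, -0.01], [-2.6, -3.4, 0, -0.01], [-2.6, -3.4, 0, -0.01], [-2.6, -3.4, 0, -0.01], [-2.6, -3.4, 0, -0.01], [-2.6, -3.4, 0, -0.01], [-1.9, -3.0, 0, -0.005], [0, 0, 0, 0]]
  ]
}}

```text
time: 10.25
eef_pos: [0.444, 0.0873, 0.2262]
tool_rot: [-3.14, 0.0, -0.015]
force: [1.3, -0.9, 0.3]
width: 0.0852
```

```bash
python3 go.py .4495 .0943 .118 -1.19; python3 wm.py
```

```text
t 10.25 pos [0.444  0.0873 0.2262] rot [-3.1397  0.0004 -0.0154] cm [ 0.5444 -0.6897 10.8249] turn 0.005412566958083967 F [ 1.3098 -0.8705  0.2957] w 0.08518212934812294 j [-0.8562  0.1037  0.6058  2.1532 -0.0776  0.9043 -0.2203]
yellow n 8588 8202 top 0.08072304806508564 mean [0.4501 0.095 ] circle 450.10040283203125 94.01334381103516 29.399316787719727 pix [330.9368 229.6176] bounds [0.4233 0.4769] [0.0677 0.1213]
white n 752 111 top 0.0850802273930601 mean [0.4448 0.0153] circle 444.88409423828125 15.503862380981445 4.6817121505737305 pix [323.1649 356.7832] bounds [0.441  0.4487] [0.0122 0.019 ]
red n 2675 2034 top 0.08053030800035262 mean [ 0.4447 -0.0392] circle 445.36602783203125 -46.162742614746094 27.8593692779541 pix [324.5219 425.923 ] bounds [0.4197 0.4703] [-0.0516 -0.0269]
```

Request:
{"name": "drive_tool", "arguments": {
  "increments": [
    [[0.5, -0.6, 2, 0.005], [0, 0, 3, 0], [0, 0, 3, 0], [0, 0, 2, 0], [0, 0, 0.6, 0], [0, 0, 0, 0]]
  ]
}}

```text
time: 11.05
eef_pos: [0.4511, 0.0897, 0.1202]
tool_rot: [3.141, -0.001, -0.028]
force: [-0.0, -0.0, 0.2]
width: 0.0856
```

```bash
python3 go.py .4495 .0942 .118 -1.19
```

```text
t 11.05 pos [0.4511 0.0897 0.1202] rot [ 3.141  -0.0005 -0.0276] cm [-0.1751 -0.4459  0.2203] turn -0.006831871417964749 F [-0.0499 -0.0494  0.1847] w 0.08558722424265594 j [-0.7744  0.3368  0.5455  2.1979 -0.2781  0.6715 -0.0619]
```

Request:
{"name": "drive_tool", "arguments": {
  "increments": [
    [[-0.15, -0.4, 0.2, -0.006], [0, 0, 0, 0]]
  ]
}}

```text
time: 11.3
eef_pos: [0.4495, 0.0953, 0.1186]
tool_rot: [-3.141, -0.001, -0.019]
force: [0.0, 0.4, -0.2]
width: 0.0857
```

```bash
python3 go.py .4495 .0942 .118 -1.19
```

```text
t 11.3 pos [0.4495 0.0953 0.1186] rot [-3.1406 -0.0011 -0.0191] cm [0.0068 0.1088 0.0599] turn 0.0016873409746877704 F [ 0.0309  0.4257 -0.2132] w 0.085705667190004 j [-0.7812  0.3382  0.5395  2.1999 -0.2804  0.6665 -0.0638]
```

Request:
{"name": "drive_tool", "arguments": {
  "increments": [
    [[0, 0.05, 0, 0], [0, 0, 0, 0], [0, 0, 0, 0], [0, 0, 0, 0], [0, 0, 0, 0]]
  ],
  "hand": 1
}}

```text
time: 11.92
eef_pos: [0.4495, 0.0943, 0.1187]
tool_rot: [-3.141, -0.0, -0.02]
force: [0.3, 0.1, 5.9]
width: 0.0575
```

```bash
python3 go.py .4495 .0942 .118 -1.19;python3 - <<'E'
from h import *
c=cam("wrist"); cv2.imwrite("pics/w8.png",c["image"][:,:,::-1])
E
```

```text
t 11.93 pos [0.4495 0.0943 0.1187] rot [-3.1409 -0.0003 -0.02  ] cm [0.0044 0.0052 0.0671] turn 0.000721796464471413 F [0.2918 0.138  5.9192] w 0.057493035732245595 j [-0.7797  0.3382  0.5403  2.1999 -0.2803  0.6675 -0.0626]
```

View pics/w8.png

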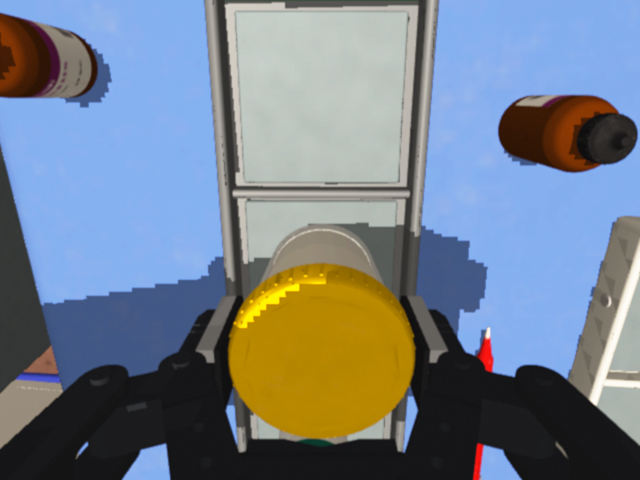

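Yellow is gripped centrally on its lid (width 57.5 mm). Lift and carry.

Request:
{"name": "drive_tool", "arguments": {
  "increments": [
    [[0, 0, -1.5, 0], [0, 0, -2.5, 0], [0, 0, -3, 0], [0, 0, -3, 0], [0, 0, -2, 0]]
  ]
}}

```text
time: 12.6
eef_pos: [0.4495, 0.094, 0.24]
tool_rot: [-3.14, -0.002, -0.02]
force: [0.4, 0.1, -0.2]
width: 0.057
```

```bash
python3 go.py .6132 -.0831 .235 -5.0
```

```text
t 12.6 pos [0.4495 0.094  0.24  ] rot [-3.1403 -0.0022 -0.0205] cm [16.7276 17.3695  0.5159] turn 0.06677288374975153 F [ 0.4188  0.0791 -0.2035] w 0.056954872157094445 j [-0.888   0.094   0.626   2.1289 -0.0692  0.9351 -0.2436]
```

Request:
{"name": "drive_tool", "arguments": {
  "increments": [
    [[2.5, 2.4, 0, 0.01], [2.5, 2.4, 0, 0.01], [2.5, 2.4, 0, 0.01], [2.5, 2.4, 0, 0.01], [2.5, 2.4, 0, 0.01], [2.5, 2.4, 0, 0.01], [2.3, 2.4, 0, 0.007], [0, 0, 0, 0]]
  ]
}}

```text
time: 13.6
eef_pos: [0.6141, -0.0857, 0.2389]
tool_rot: [3.139, -0.002, -0.092]
force: [-1.0, 0.3, -0.3]
width: 0.0574
```

```bash
python3 go.py .6132 -.0831 .119 -5.0; python3 wr.py
```

```text
t 13.6 pos [ 0.6141 -0.0857  0.2389] rot [ 3.1387 -0.0018 -0.0915] cm [-0.1365 -0.2833 11.9938] turn -0.004272036271140478 F [-0.9874  0.2852 -0.3109] w 0.05736694806969202 j [-0.4704  0.4625  0.6913  1.759  -0.3332  1.0388  0.2487]
far 1974 slope deg 0.08811046734918386 mean 0.04198602829733769 range [0.0395 0.0444] z 0.01911060816913998
near 2043 slope deg 0.17329712434747138 mean -0.03819049969910888 range [-0.0407 -0.0357] z 0.01903982713446778
divider 0 499 -0.0015275846596240383
divider 0.076 635 0.07400873478171625
```

Request:
{"name": "drive_tool", "arguments": {
  "increments": [
    [[-0.1, -0.2, 2, -0.004], [0, 0, 3, 0], [0, 0, 3, 0], [0, 0, 2, 0], [0, 0, 0.5, 0], [0, 0, 0, 0]]
  ]
}}

```text
time: 14.4
eef_pos: [0.6127, -0.0799, 0.133]
tool_rot: [-3.142, -0.0, -0.083]
force: [0.1, 0.5, 1.0]
width: 0.0578
```

```bash
python3 go.py .6132 -.0831 .1187 -5.0
```

```text
t 14.4 pos [ 0.6127 -0.0799  0.133 ] rot [-3.1416 -0.0001 -0.0826] cm [0.0793 0.3165 1.4336] turn 0.004642705560702662 F [0.1178 0.4929 1.0176] w 0.05775420897186332 j [-0.4122  0.5963  0.6095  1.8198 -0.437   0.8629  0.3239]
```

Request:
{"name": "drive_tool", "arguments": {
  "increments": [
    [[0.08, 0.3, 0.4, 0.004], [0, 0, 0.4, 0], [0, 0, 0.3, 0], [0, 0, 0, 0]]
  ]
}}

```text
time: 14.9
eef_pos: [0.613, -0.0831, 0.1217]
tool_rot: [-3.142, 0.001, -0.087]
force: [-0.3, -0.5, 0.3]
width: 0.0573
```

```bash
python3 go.py .6132 -.0831 .1187 -5.0
```

```text
t 14.9 pos [ 0.613  -0.0831  0.1217] rot [-3.1415  0.0005 -0.0869] cm [ 0.0244 -0.0011  0.3016] turn 0.00036576557384303265 F [-0.3266 -0.5258  0.3049] w 0.057290271329799684 j [-0.3993  0.614   0.6002  1.8209 -0.4495  0.8466  0.3335]
```

Request:
{"name": "drive_tool", "arguments": {
  "increments": [
    [[0, 0, 0.12, 0], [0, 0, 0.1, 0], [0, 0, 0.06, 0], [0, 0, 0, 0]]
  ]
}}

```text
time: 15.4
eef_pos: [0.6131, -0.0832, 0.1191]
tool_rot: [-3.142, 0.0, -0.087]
force: [-0.2, -0.8, -0.6]
width: 0.0573
```

```bash
python3 go.py .6132 -.0831 .1187 -5.0;python3 - <<'E'
from h import *
c=cam("wrist"); cv2.imwrite("pics/w9.png",c["image"][:,:,::-1])
E
```

```text
t 15.4 pos [ 0.6131 -0.0832  0.1191] rot [-3.1416  0.0001 -0.0869] cm [ 0.0069 -0.0066  0.0421] turn 0.0003199969480666004 F [-0.2274 -0.8209 -0.5647] w 0.05734066266184991 j [-0.3974  0.6178  0.598   1.8214 -0.4524  0.8421  0.3355]
```

View pics/w9.png

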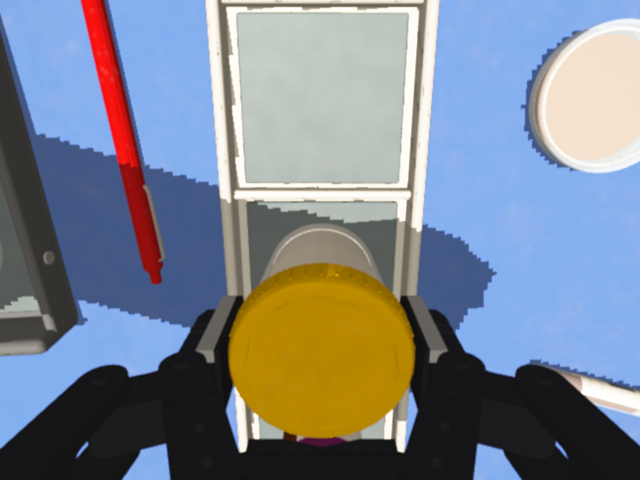

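Request:
{"name": "drive_tool", "arguments": {
  "increments": [
    [[0, 0, 0.06, 0], [0, 0, 0.03, 0], [0, 0, 0, 0]]
  ]
}}

```text
time: 15.82
eef_pos: [0.6133, -0.0833, 0.1188]
tool_rot: [-3.141, -0.0, -0.087]
force: [-1.0, 0.6, 3.8]
width: 0.0575
```

Contact (+3.8 N) at the grasp height. Release and rise.

Request:
{"name": "drive_tool", "arguments": {
  "increments": [
    [[0, 0, 0, 0], [0, 0, 0, 0], [0, 0, 0, 0], [0, 0, 0, 0], [0, 0, -1, 0], [0, 0, -3, 0], [0, 0, -4, 0], [0, 0, -2, 0]]
  ],
  "hand": -1
}}

```text
time: 16.82
eef_pos: [0.6144, -0.0838, 0.2213]
tool_rot: [-3.141, -0.004, -0.087]
force: [0.1, -0.4, -0.8]
width: 0.0853
```

```bash
python3 go.py .4443 .0157 .22 -1.19; python3 - <<'E'
from h import *
c=cam("wrist"); cv2.imwrite("pics/w10.png",c["image"][:,:,::-1])
W=c["W"];z=W[...,2]; k=(np.hypot(W[...,0]-.613,W[...,1]+.083)<.045)&(z>.076)&(z<.09)
print(k.sum(),W[k].mean(0),cv2.minEnclosingCircle((W[k][:,:2]*1000).astype(np.float32)))
E
```

```text
t 16.82 pos [ 0.6144 -0.0838  0.2213] rot [-3.1415 -0.0044 -0.0874] cm [-17.8128  -8.4255   0.0531] turn -0.06659034443649729 F [ 0.0617 -0.4325 -0.7608] w 0.08528762220873176 j [-0.4636  0.4827  0.6808  1.7732 -0.3536  1.0063  0.2651]
8503 [ 0.61444193 -0.08207207  0.07949215] ((614.342529296875, -83.79212951660156), 29.881555557250977)
```

View pics/w10.png

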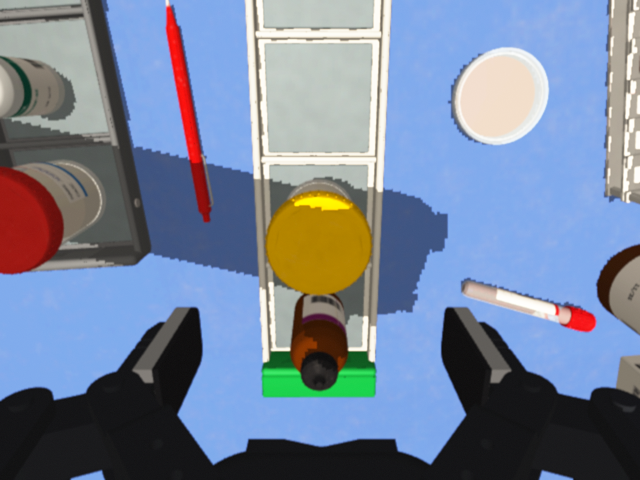

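Yellow stands upright in place 2, midway between the rails (lid centre (319,242)), with brown behind it undisturbed. Now the white bottle.

Request:
{"name": "drive_tool", "arguments": {
  "increments": [
    [[-2.5, -1.3, 0, -0.01], [-2.5, -1.3, 0, -0.01], [-2.5, -1.3, 0, -0.01], [-2.5, -1.3, 0, -0.01], [-2.5, -1.3, 0, -0.01], [-2.5, -1.3, 0, -0.01], [-2.5, -1.2, 0, -0.006], [0, 0, 0, 0]]
  ]
}}

```text
time: 17.88
eef_pos: [0.4412, 0.0176, 0.2171]
tool_rot: [-3.14, 0.003, -0.018]
force: [0.3, -0.2, 0.1]
width: 0.0853
```

```bash
python3 go.py .4443 .0157 .098 -1.19; python3 wm.py;python3 - <<'E'
from h import *
c=cam("wrist"); cv2.imwrite("pics/w11.png",c["image"][:,:,::-1])
E
```

```text
t 17.88 pos [0.4412 0.0176 0.2171] rot [-3.1404  0.0033 -0.0183] cm [ 0.3565  0.1993 11.9134] turn 0.0024907279566108304 F [ 0.2911 -0.2228  0.145 ] w 0.08534474339105994 j [-0.8057  0.1014  0.7125  2.1859 -0.0877  0.8838 -0.0582]
white n 1025 141 top 0.08509427456213971 mean [0.4446 0.0151] circle 444.9835205078125 15.152575492858887 4.887508869171143 pix [327.4166 255.1805] bounds [0.4407 0.4492] [0.0113 0.0193]
red n 7169 6511 top 0.08064339145020981 mean [ 0.4448 -0.0539] circle 444.9776611328125 -55.27266311645508 29.467470169067383 pix [329.1836 361.7517] bounds [0.418  0.4715] [-0.0816 -0.0279]
```

View pics/w11.png

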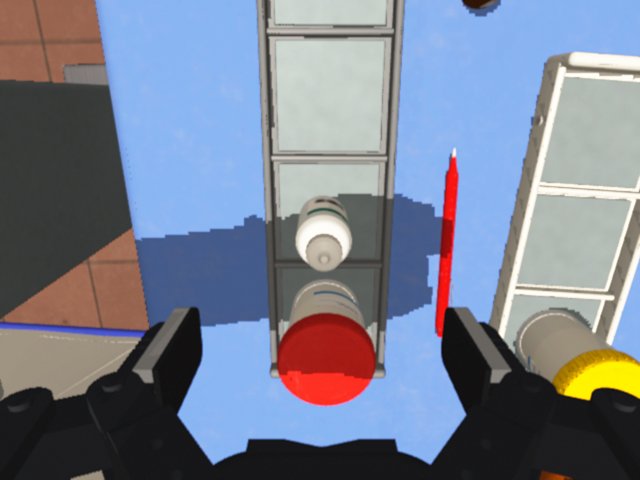

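Request:
{"name": "drive_tool", "arguments": {
  "increments": [
    [[0.3, 0.2, 2, 0.002], [0, 0, 3, 0], [0, 0, 3, 0], [0, 0, 2.5, 0], [0, 0, 1, 0], [0, 0, 0, 0]]
  ]
}}

```text
time: 18.73
eef_pos: [0.4469, 0.0139, 0.1029]
tool_rot: [3.14, 0.001, -0.024]
force: [0.1, -0.5, -0.4]
width: 0.0853
```

```bash
python3 go.py .4443 .0153 .098 -1.19
```

```text
t 18.73 pos [0.4469 0.0139 0.1029] rot [ 3.1404  0.0006 -0.0238] cm [-0.2669 -0.1319  0.4901] turn -0.0030272545044727588 F [ 0.1035 -0.4784 -0.371 ] w 0.08528899380126764 j [-0.6741  0.3708  0.6153  2.2336 -0.3596  0.6325  0.1791]
```

Request:
{"name": "drive_tool", "arguments": {
  "increments": [
    [[-0.2, -0.1, 0.4, -0.003], [0, 0, 0.1, 0], [0, 0, 0, 0]]
  ]
}}

```text
time: 19.1
eef_pos: [0.4449, 0.0158, 0.0987]
tool_rot: [-3.141, -0.001, -0.02]
force: [-0.8, 0.7, 0.0]
width: 0.0852
```

```bash
python3 go.py .4443 .0153 .098 -1.19
```

```text
t 19.1 pos [0.4449 0.0158 0.0987] rot [-3.141  -0.001  -0.0197] cm [-0.0565  0.0517  0.0716] turn 0.001054176837096809 F [-0.7808  0.6832  0.0262] w 0.08522515097247524 j [-0.6712  0.3756  0.607   2.2398 -0.3692  0.6201  0.1875]
```

Request:
{"name": "drive_tool", "arguments": {
  "increments": [
    [[0, 0, 0, 0], [0, 0, 0, 0], [0, 0, 0, 0], [0, 0, 0, 0], [0, 0, 0, 0], [0, 0, 0, 0]]
  ],
  "hand": 1
}}

```text
time: 19.85
eef_pos: [0.4447, 0.0156, 0.0986]
tool_rot: [-3.141, 0.0, -0.02]
force: [-1.1, 0.5, 6.0]
width: 0.0313
```

```bash
python3 go.py .4443 .0153 .098 -1.19;python3 - <<'E'
from h import *
c=cam("wrist"); cv2.imwrite("pics/w12.png",c["image"][:,:,::-1])
E
```

```text
t 19.85 pos [0.4447 0.0156 0.0986] rot [-3.1412  0.0002 -0.02  ] cm [-0.0364  0.0344  0.057 ] turn 0.0007935041301993621 F [-1.059   0.5187  6.0457] w 0.03133056939393922 j [-0.6709  0.3762  0.607   2.2397 -0.3692  0.621   0.1876]
```

View pics/w12.png

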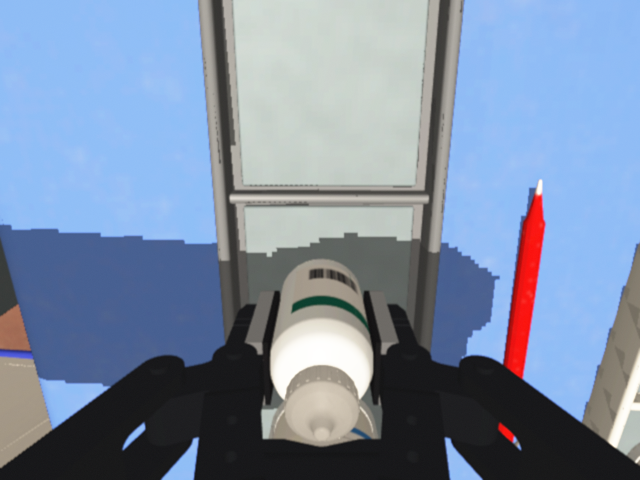

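The white bottle is gripped centrally (31.3 mm). Lift.

Request:
{"name": "drive_tool", "arguments": {
  "increments": [
    [[0, 0, -1.5, 0], [0, 0, -2.5, 0], [0, 0, -3, 0], [0, 0, -3, 0], [0, 0, -2, 0]]
  ]
}}

```text
time: 20.52
eef_pos: [0.4451, 0.0154, 0.2202]
tool_rot: [-3.141, -0.002, -0.021]
force: [0.2, 0.2, -0.1]
width: 0.0314
```

```bash
python3 go.py .6198 -.0073 .22 -5.0
```

```text
t 20.52 pos [0.4451 0.0154 0.2202] rot [-3.1406 -0.0024 -0.0206] cm [17.5109  1.9082  0.056 ] turn 0.06666267304951089 F [ 0.1664  0.2158 -0.0559] w 0.03137818496250885 j [-0.834   0.1035  0.7495  2.1793 -0.092   0.886  -0.0497]
```

Request:
{"name": "drive_tool", "arguments": {
  "increments": [
    [[2.5, 0.2, 0, 0.01], [2.5, 0.2, 0, 0.01], [2.5, 0.2, 0, 0.01], [2.5, 0.2, 0, 0.01], [2.5, 0.2, 0, 0.01], [2.5, 0.2, 0, 0.01], [2.5, 0.1, 0, 0.006], [0, 0, 0, 0]]
  ]
}}

```text
time: 21.52
eef_pos: [0.6201, -0.0064, 0.219]
tool_rot: [3.14, -0.002, -0.086]
force: [-1.4, -0.7, -0.6]
width: 0.0309
```

```bash
python3 go.py .6198 -.0073 .0986 -5.0; python3 wr.py
```

```text
t 21.52 pos [ 0.6201 -0.0064  0.219 ] rot [ 3.1403 -0.0019 -0.086 ] cm [-0.0405  0.0772 12.0364] turn 0.0012489571689643236 F [-1.3686 -0.6705 -0.5833] w 0.030936827368019552 j [-0.6043  0.4934  0.7024  1.7738 -0.3684  1.0082  0.1527]
far 2301 slope deg 0.17778389772566008 mean 0.041923063433637206 range [0.0394 0.0445] z 0.019147642405887733
near 2260 slope deg 0.120238052279083 mean -0.038090526871286216 range [-0.0406 -0.0356] z 0.019052172251156768
divider 0 167 -0.0009859958716415393
divider 0.076 596 0.07452937825776665
```

Request:
{"name": "drive_tool", "arguments": {
  "increments": [
    [[0, 0.1, 2, 0.001], [0, 0, 3, 0], [0, 0, 3, 0], [0, 0, 2, 0], [0, 0, 0.5, 0], [0, 0, 0, 0]]
  ]
}}

```text
time: 22.32
eef_pos: [0.6186, -0.0073, 0.1133]
tool_rot: [3.141, -0.0, -0.087]
force: [0.1, -0.3, -0.5]
width: 0.0312
```

```bash
python3 go.py .6198 -.0073 .0986 -5.0
```

```text
t 22.32 pos [ 0.6186 -0.0073  0.1133] rot [ 3.1414 -0.     -0.0872] cm [ 0.1179 -0.0083  1.4748] turn 0.00010876050184581432 F [ 0.088  -0.3434 -0.5215] w 0.031175246824370274 j [-0.5333  0.6328  0.6156  1.8239 -0.4775  0.8373  0.2313]
```

Request:
{"name": "drive_tool", "arguments": {
  "increments": [
    [[0.1, 0, 0.4, 0], [0, 0, 0.4, 0], [0, 0, 0.3, 0], [0, 0, 0.1, 0], [0, 0, 0.1, 0], [0, 0, 0, 0]]
  ]
}}

```text
time: 23.08
eef_pos: [0.6196, -0.0072, 0.1002]
tool_rot: [3.142, 0.0, -0.087]
force: [0.1, 0.4, -0.4]
width: 0.0314
```

```bash
python3 go.py .6198 -.0073 .0986 -5.0;python3 - <<'E'
from h import *
c=cam("wrist"); cv2.imwrite("pics/w13.png",c["image"][:,:,::-1])
E
```

```text
t 23.07 pos [ 0.6196 -0.0072  0.1002] rot [ 3.1416  0.0001 -0.087 ] cm [0.0212 0.0041 0.163 ] turn 0.0002417066321696998 F [ 0.0615  0.4462 -0.4037] w 0.0313918605907645 j [-0.5227  0.6531  0.6025  1.824  -0.4913  0.8182  0.2409]
```

View pics/w13.png

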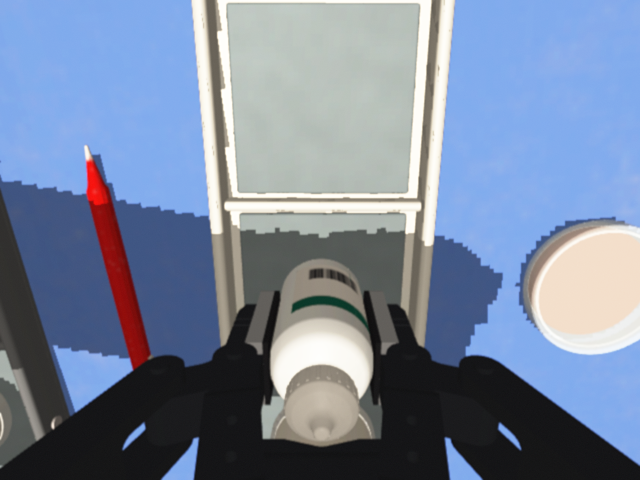

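Request:
{"name": "drive_tool", "arguments": {
  "increments": [
    [[0, 0, 0.08, 0], [0, 0, 0.07, 0], [0, 0, 0.03, 0], [0, 0, 0, 0]]
  ]
}}

```text
time: 23.62
eef_pos: [0.6197, -0.0072, 0.0987]
tool_rot: [-3.141, 0.0, -0.087]
force: [-0.4, 0.8, 1.6]
width: 0.0311
```

Request:
{"name": "drive_tool", "arguments": {
  "increments": [
    [[0, 0, 0.02, 0], [0, 0, 0, 0], [0, 0, 0, 0], [0, 0, 0, 0], [0, 0, -1, 0], [0, 0, -3, 0], [0, 0, -4, 0], [0, 0, -4, 0]]
  ],
  "hand": -1
}}

```text
time: 24.62
eef_pos: [0.6196, -0.0074, 0.22]
tool_rot: [3.142, -0.0, -0.087]
force: [0.6, 0.5, 0.5]
width: 0.0855
```

```bash
python3 go.py .4442 -.055 .22 -1.19; python3 - <<'E'
from h import *
c=cam("wrist"); cv2.imwrite("pics/w14.png",c["image"][:,:,::-1])
W=c["W"];z=W[...,2]; k=(np.hypot(W[...,0]-.62,W[...,1]+.007)<.02)&(z>.081)&(z<.09)
print(k.sum(),W[k].mean(0))
E
```

```text
t 24.62 pos [ 0.6196 -0.0074  0.22  ] rot [ 3.1416 -0.0003 -0.0873] cm [-17.0553   6.2748  -0.0039] turn -0.06648791675425142 F [0.6384 0.5429 0.4505] w 0.0854960386729479 j [-0.6054  0.493   0.7066  1.7734 -0.3708  1.0121  0.1553]
289 [ 0.62060483 -0.00811247  0.08280511]
```

View pics/w14.png

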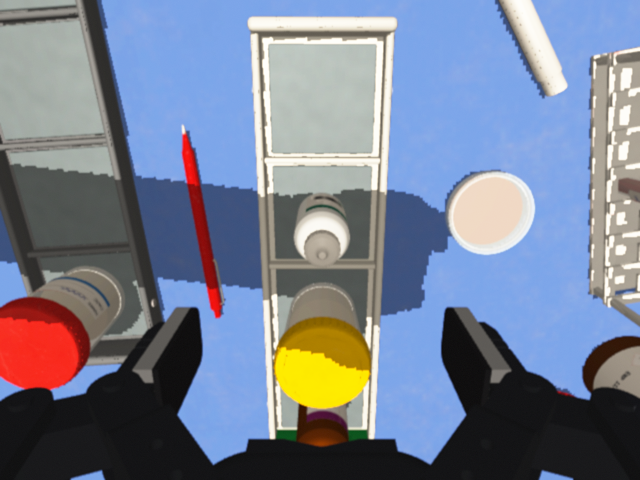

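White stands upright in place 3 (cap at (323,243)), next to yellow. Now red.

Request:
{"name": "drive_tool", "arguments": {
  "increments": [
    [[-2.5, 0.8, 0, -0.01], [-2.5, 0.8, 0, -0.01], [-2.5, 0.8, 0, -0.01], [-2.5, 0.8, 0, -0.01], [-2.5, 0.8, 0, -0.01], [-2.5, 0.8, 0, -0.01], [-2.3, 0.9, 0, -0.006], [0, 0, 0, 0]]
  ]
}}

```text
time: 25.68
eef_pos: [0.4421, -0.0549, 0.2183]
tool_rot: [-3.139, 0.001, -0.023]
force: [0.5, 0.5, 0.1]
width: 0.0854
```

```bash
python3 go.py .4442 -.055 .118 -1.19; python3 wm.py
```

```text
t 25.68 pos [ 0.4421 -0.0549  0.2183] rot [-3.1393  0.0006 -0.0233] cm [ 0.2123  0.0263 10.025 ] turn -0.002502067717755005 F [0.5377 0.4668 0.0595] w 0.08536443465723212 j [-0.734   0.1156  0.8163  2.1806 -0.1117  0.8855  0.1266]
red n 8941 8489 top 0.08069721042549322 mean [ 0.4448 -0.0544] circle 444.9407653808594 -55.492515563964844 29.417526245117188 pix [324.9548 246.8184] bounds [0.418  0.4715] [-0.0817 -0.0282]
```

Request:
{"name": "drive_tool", "arguments": {
  "increments": [
    [[0.2, 0, 2, -0.002], [0, 0, 3, 0], [0, 0, 3, 0], [0, 0, 1.5, 0], [0, 0, 0.5, 0], [0, 0, 0, 0]]
  ]
}}

```text
time: 26.48
eef_pos: [0.4467, -0.0541, 0.1184]
tool_rot: [3.141, -0.001, -0.018]
force: [-0.1, -0.2, -0.5]
width: 0.0853
```

```bash
python3 go.py .4443 -.055 .118 -1.19
```

```text
t 26.48 pos [ 0.4467 -0.0541  0.1184] rot [ 3.1411 -0.0006 -0.0185] cm [-0.2389  0.0913  0.0392] turn 0.002280218383320331 F [-0.1436 -0.1645 -0.4612] w 0.08528869876070462 j [-0.6039  0.3576  0.7098  2.2264 -0.3738  0.6729  0.3527]
```

Request:
{"name": "drive_tool", "arguments": {
  "increments": [
    [[-0.2, 0.08, 0, 0.002], [0, 0, 0, 0]]
  ]
}}

```text
time: 26.72
eef_pos: [0.4441, -0.055, 0.1189]
tool_rot: [-3.141, -0.001, -0.021]
force: [0.9, -0.2, 0.0]
width: 0.0856
```

Request:
{"name": "drive_tool", "arguments": {
  "increments": [
    [[0, 0, 0, 0], [0, 0, 0, 0], [0, 0, 0, 0], [0, 0, 0, 0], [0, 0, 0, 0]]
  ],
  "hand": 1
}}

```text
time: 27.35
eef_pos: [0.4441, -0.055, 0.119]
tool_rot: [-3.141, -0.0, -0.021]
force: [-1.4, 0.1, 5.0]
width: 0.0578
```

```bash
python3 go.py .4443 -.055 .118 -1.19;python3 - <<'E'
from h import *
c=cam("wrist"); cv2.imwrite("pics/w15.png",c["image"][:,:,::-1])
E
```

```text
t 27.35 pos [ 0.4441 -0.055   0.119 ] rot [-3.1408 -0.0004 -0.021 ] cm [0.0168 0.0043 0.0952] turn -0.00022862093094904237 F [-1.3565  0.1234  4.9542] w 0.0577537988435459 j [-0.6048  0.3523  0.7128  2.2315 -0.372   0.6727  0.3519]
```

View pics/w15.png

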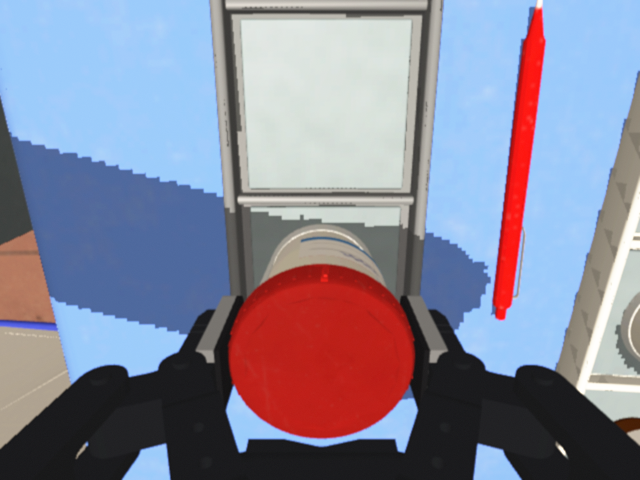

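Red is gripped centrally. Lift.

Request:
{"name": "drive_tool", "arguments": {
  "increments": [
    [[0, 0, -1.5, 0], [0, 0, -2.5, 0], [0, 0, -3, 0], [0, 0, -3, 0], [0, 0, -2, 0]]
  ]
}}

```text
time: 28.02
eef_pos: [0.444, -0.0551, 0.2396]
tool_rot: [-3.141, -0.002, -0.021]
force: [-0.2, 0.9, -0.0]
width: 0.0573
```

```bash
python3 go.py .6263 .0684 .24 -5.0
```

```text
t 28.02 pos [ 0.444  -0.0551  0.2396] rot [-3.1407 -0.0015 -0.0212] cm [ 17.9634 -12.7362  -0.004 ] turn 0.06601919940423305 F [-0.236   0.9096 -0.0346] w 0.05733588912219513 j [-0.7828  0.0725  0.8553  2.1607 -0.0693  0.9329  0.0912]
```

Request:
{"name": "drive_tool", "arguments": {
  "increments": [
    [[2.5, -1.9, 0, 0.01], [2.5, -1.9, 0, 0.01], [2.5, -1.9, 0, 0.01], [2.5, -1.9, 0, 0.01], [2.5, -1.9, 0, 0.01], [2.5, -1.9, 0, 0.01], [2.5, -1.9, 0, 0.006], [0, 0, 0, 0]]
  ]
}}

```text
time: 29.02
eef_pos: [0.6266, 0.0717, 0.2378]
tool_rot: [-3.141, -0.001, -0.083]
force: [-0.3, 0.5, -1.5]
width: 0.0571
```

```bash
python3 go.py .6263 .0684 .119 -5.0; python3 wr.py; python3 - <<'E'
from h import *
c=cam("wrist"); cv2.imwrite("pics/w16.png",c["image"][:,:,::-1])
E
```

```text
t 29.02 pos [0.6266 0.0717 0.2378] rot [-3.1414 -0.0007 -0.0828] cm [-0.011   0.335  11.8826] turn 0.004429207502674032 F [-0.2873  0.5206 -1.5314] w 0.05709569100304678 j [-0.7402  0.4975  0.7302  1.7333 -0.3748  1.0545  0.0351]
far 766 slope deg 0.06602549833359465 mean 0.04209916562849665 range [0.0396 0.0446] z 0.01910635229849489
near 792 slope deg 0.21048043395013108 mean -0.03812690005943362 range [-0.0406 -0.0356] z 0.019085174889667322
```

View pics/w16.png

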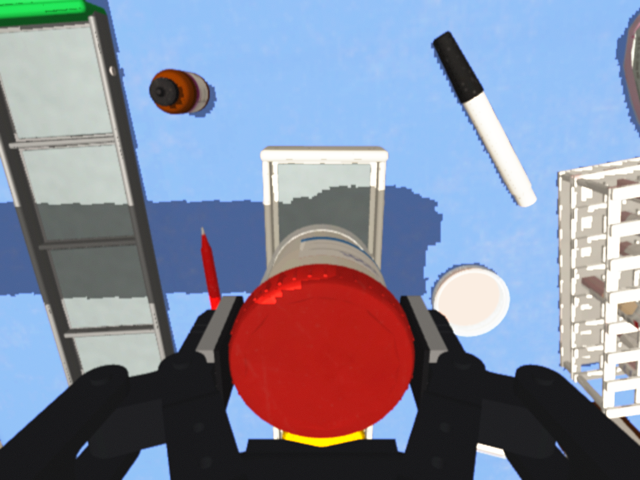

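Request:
{"name": "drive_tool", "arguments": {
  "increments": [
    [[0, 0.3, 2, 0.004], [0, 0, 3, 0], [0, 0, 3, 0], [0, 0, 2, 0], [0, 0, 0.5, 0], [0, 0, 0, 0]]
  ]
}}

```text
time: 29.88
eef_pos: [0.625, 0.0655, 0.1334]
tool_rot: [3.141, -0.0, -0.091]
force: [-0.5, -0.1, 0.0]
width: 0.0575
```

```bash
python3 go.py .6263 .0684 .119 -5.0
```

```text
t 29.88 pos [0.625  0.0655 0.1334] rot [ 3.1414 -0.0002 -0.0915] cm [ 0.0978 -0.3025  1.4366] turn -0.004215432710287584 F [-0.457  -0.0908  0.0335] w 0.057540800314172476 j [-0.6705  0.6269  0.6525  1.794  -0.4783  0.8841  0.1097]
```

Request:
{"name": "drive_tool", "arguments": {
  "increments": [
    [[0.1, -0.3, 0.4, -0.004], [0, 0, 0.4, 0], [0, 0, 0.3, 0], [0, 0, 0.1, 0], [0, 0, 0.05, 0], [0, 0, 0, 0]]
  ]
}}

```text
time: 30.62
eef_pos: [0.6263, 0.0687, 0.1208]
tool_rot: [3.142, -0.0, -0.087]
force: [0.0, -0.3, -0.8]
width: 0.0575
```

```bash
python3 go.py .6263 .0684 .119 -5.0; python3 - <<'E'
from h import *
c=cam("wrist"); cv2.imwrite("pics/w17.png",c["image"][:,:,::-1])
E
```

```text
t 30.62 pos [0.6263 0.0687 0.1208] rot [ 3.1415 -0.     -0.0871] cm [0.0076 0.0297 0.1801] turn 0.0002012708072188507 F [ 0.0388 -0.2784 -0.7829] w 0.05752117805910259 j [-0.6642  0.6462  0.6391  1.7935 -0.4908  0.8662  0.1174]
```

View pics/w17.png

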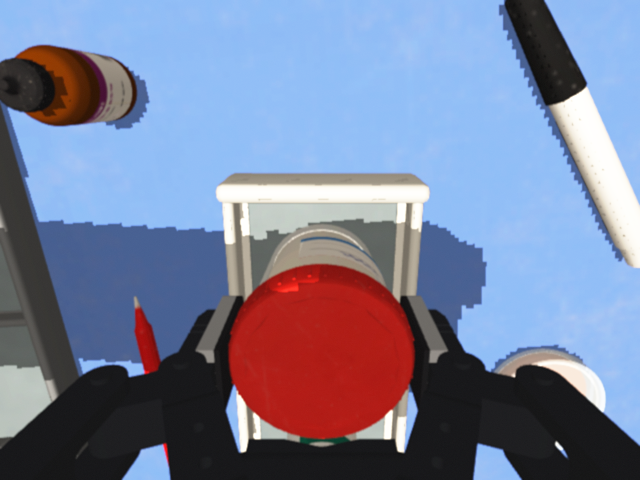

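Request:
{"name": "drive_tool", "arguments": {
  "increments": [
    [[0, 0.02, 0.08, 0], [0, 0, 0.08, 0], [0, 0, 0.04, 0], [0, 0, 0, 0]]
  ]
}}

```text
time: 31.18
eef_pos: [0.6263, 0.0686, 0.1191]
tool_rot: [-3.141, 0.0, -0.087]
force: [-0.7, -0.4, 1.8]
width: 0.058
```

Contact. Release and rise.

Request:
{"name": "drive_tool", "arguments": {
  "increments": [
    [[0, 0, 0.02, 0], [0, 0, 0, 0], [0, 0, 0, 0], [0, 0, 0, 0], [0, 0, -1, 0], [0, 0, -3, 0], [0, 0, -4, 0], [0, 0, -3, 0]]
  ],
  "hand": -1
}}

```text
time: 32.17
eef_pos: [0.6269, 0.0683, 0.2311]
tool_rot: [-3.141, -0.002, -0.087]
force: [0.8, -0.6, -0.1]
width: 0.0853
```

Request:
{"name": "drive_tool", "arguments": {
  "increments": [
    [[-2, 0.5, -1, 0], [-3, 1, 0, 0], [-3, 1, 0, 0], [-3, 1, 0, 0], [-3, 1, 0, 0], [-2, 1, 0, 0], [0, 0, 0, 0]]
  ]
}}

```text
time: 33.05
eef_pos: [0.4608, 0.027, 0.2388]
tool_rot: [-3.139, 0.001, -0.088]
force: [0.6, 0.3, -1.0]
width: 0.0852
```

```bash
python3 - <<'E'
from h import *
np.set_printoptions(precision=4,suppress=True)
for n in ("top","side","wrist"):
    c=cam(n); cv2.imwrite(f"pics/{n}18.png",c["image"][:,:,::-1])
E
```

```text
(no output)
```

View pics/top18.png

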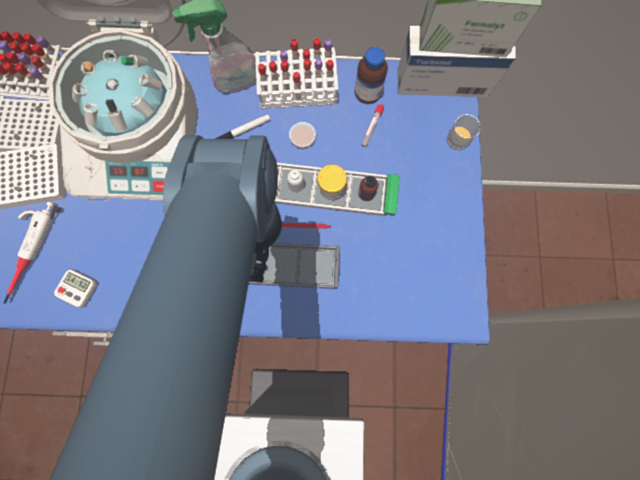

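View pics/side18.png

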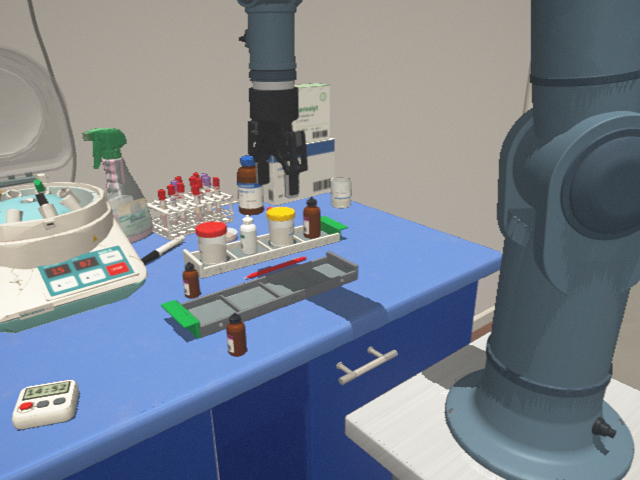

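View pics/wrist18.png

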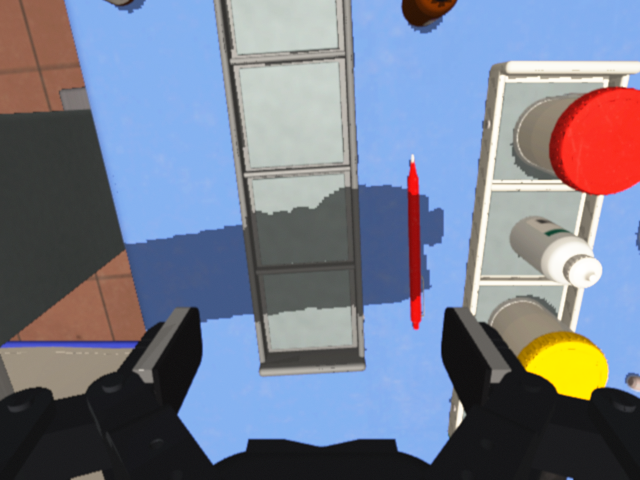

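From the green end the white rack now holds brown, yellow, white and red, all upright, and the grey rack is empty. I clear the arm to the left for one last top-view check of the centring.

Request:
{"name": "drive_tool", "arguments": {
  "increments": [
    [[-1, -4, -1, 0], [-2, -5, -1, 0], [-2, -5, -1, 0], [-2, -5, -1, 0], [-2, -5, -1, 0], [-2, -5, 0, 0], [-2, -5, 0, 0], [0, 0, 0, 0]]
  ]
}}

```text
time: 34.2
eef_pos: [0.3595, 0.3844, 0.2885]
tool_rot: [-3.14, -0.001, -0.077]
force: [0.2, -0.4, -0.2]
width: 0.0858
```

```bash
python3 - <<'E'
from h import *
np.set_printoptions(precision=4,suppress=True)
c=cam("top"); cv2.imwrite("pics/t19.png",cv2.resize(c["image"][140:300,150:410],None,fx=3,fy=3)[:,:,::-1])
a=np.radians(-4.94); ex=np.array([np.cos(a),np.sin(a)]); ey=np.array([-np.sin(a),np.cos(a)]); O=np.array([.6158,-.0442])
W=c["W"];z=W[...,2]
for n,y,t,r in (("brown",-.114,.097,.011),("yellow",-.038,.081,.0295),("white",.038,.087,.01),("red",.114,.081,.0295)):
    p=O+y*ey; k=(np.hypot(W[...,0]-p[0],W[...,1]-p[1])<r+.012)&(z>t-.012)&(z<t+.006)&(c["range_z"]>0)
    m=W[k]; q=m[:,:2]-O; q=np.c_[q@ex,q@ey]; print(n,k.sum(),"own mean",q.mean(0),"want",y,"mid",(np.percentile(q,2,0)+np.percentile(q,98,0))/2,"ztop",np.percentile(m[:,2],97))
E
```

```text
brown 94 own mean [ 0.0001 -0.113 ] want -0.114 mid [ 0.001  -0.1131] ztop 0.09414946340052485
yellow 682 own mean [-0.0008 -0.0376] want -0.038 mid [-0.0003 -0.0375] ztop 0.08168726046531809
white 79 own mean [-0.      0.0372] want 0.038 mid [0.0013 0.0372] ztop 0.08444934283900095
red 683 own mean [-0.0012  0.1133] want 0.114 mid [-0.0008  0.1134] ztop 0.08210703789117017
```

View pics/t19.png

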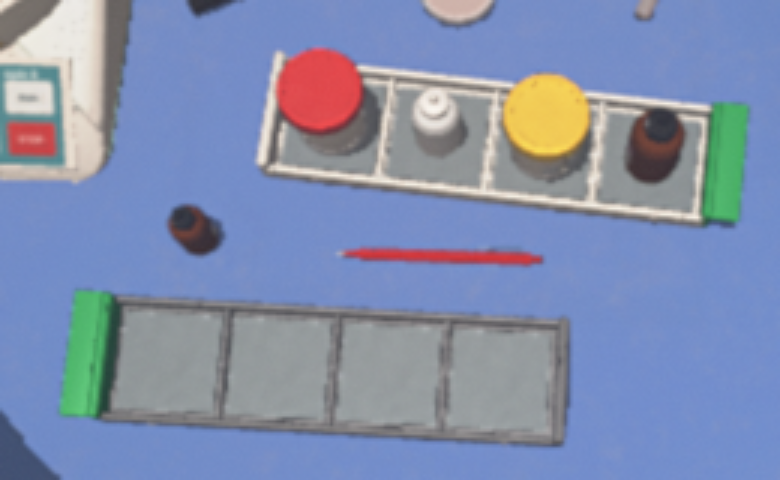

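All four are within about 1 mm of their place centres at the right heights, and the arm is clear. Handing in.

```bash
python3 -c "
from bench import job_done; print(job_done())"
```

```text
the job is handed in; nothing more can be done
None
```

All four containers now stand upright on their pads in the white rack, in the asked order from its green end: brown bottle, yellow cup, white bottle, red cup. They are released, the grey rack is empty, and the job is handed in.

- **Moving:** I lifted each container straight up. I lowered it to the height it was gripped at and let go only after feeling light contact, between 1.6 and 3.8 N. The arm is parked clear to the left, and the last move ended at 34.2 s of the 102 s allowed.
- **Last check:** The top camera put every container within about 1 mm of the middle of its place, at heights that fit standing upright.
- **Disagreement:** The top and wrist cameras differed by about 2 mm on where the white rack lies. I aimed at the mean of the two, so the true offset from centre could be 1–2 mm.

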